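Find the high side of a rotor on the run-out stand

ROBOT

A 6-joint arm with a two-finger parallel gripper is mounted at the origin on a cart in front of the work surface, level with it; the furniture and walls round the work are solid. World frame = base frame: x ahead of the robot, y to its left, z up, the work surface at z = 0. Lengths are in m, angles in rad, forces in N, time in s.
With the tool pointing down it reaches from about 0.25 to 0.8 m from the base axis. Payload 8.5 kg.
Tool frame: the origin (TCP) lies at the very end of the fingers, on their centre line; the grasp point (between the pads) lies 19 mm behind it; z points along the fingers, y is the direction in which the jaws open and shut (so a half turn about z gives the same grasp; the last joint's range is limited). The gripper opens to 85 mm and grips with 20 to 120 N. Pads are 22 mm wide; open, the fingers measure 114 mm over their backs; the gripper's body (76 mm by 85 mm) begins 54 mm behind the grasp point. The pads swing forward as they close: fully open they stand 13 mm farther back than shut.
Start: joints at [-1.109, 0.238, -0.013, 1.319, 0, 1.571], TCP at [0.234, -0.47, 0.21] pointing down, gripper open.
Joint ranges: [-2.66, 2.66], [-1.03, 1.9], [-1.14, 1.46], [-1.82, 2.27], [-1.45, 1.34], [-3.14, 3.14]. Speed limits (rad/s): [2.22, 2.22, 2.79, 3.14, 3.14, 3.14].

INTERFACE

Orientations are given as a unit quaternion [w, x, y, z].
In Python, from rig import bot gives the robot as it stands.
- The arm moves only by the tool move_arm, never from a script. Its argument "steps" is a list of rows, each an object of numbers: "dx", "dy", "dz": the shift along the tool's x, y, z in cm; "rx", "ry", "rz": the turn, a rotation vector about the tool's x, y, z in rad; "fingers": the finger opening in cm, from 0 to 8.54. A call has 1 to 12 rows; each row is the pose to reach, as a shift and turn from the pose commanded when the call began, along the tool's axes at that moment; what a row does not reach only later rows make up. A row lasts 1/12 s, in which the tool goes at most 41.7 mm and 7.16 degrees, less where a joint would pass 70% of its speed; a pose out of reach is approached as far as the arm can. A call with a gripper value outside its range is refused whole. The fingers move at their own pace and stop on an object; "squeeze" is the grip in N (left out, the last holds). Time passes only in rows, so rows that repeat a pose let the fingers close. It gives the time, the measured TCP pose, the force and the opening at its end, in the units of the state.
- bot.get_state(): the state, without advancing time (a new reading comes with each control period).
- bot.snapshot(name): name is "side" or "top" or "wrist"; returns (picture, depth): 420x560x3 uint8, red, green, blue; 420x560 float32, m along the optical axis (not along the pixel's ray), 0 where there is no reading.
- bot.camera_info(name): a dict with "camera_matrix" (3x3 intrinsics, pixels), "dist_coeffs" ([k1, k2, p1, p2, k3] as OpenCV has them; the pictures are not rectified), "R" (3x3) and "t" (3): a world point X has camera coordinates R X + t. Camera axes: x right, y down, z forward; pixel columns grow to the right and rows downward; lengths in m; the calibration is good to about 2 mm. A picture is of the moment at which its call begins: read the wrist's pose just before it. camera_info takes no time and is no camera call; for the wrist camera it gives the pose at the moment of the call.
- bot.sign_off(): hands the job in, once; it reports no verdict.
Trained networks look in the newest picture that a camera, given by its name, has taken for a name from the list of things; names that differ only in an ending like _2 or _b are one class to them, and where a whole thing is asked for, a point or a joint stands for the part that bears it (a point fixed in the world has none). Each returns a list of dicts, best first, with "p" (0 to 1); they miss things now and then, are a little off and sometimes report something else, mostly with a low value. They report only what shows in the picture. A call takes as long as a camera call.
- bot.outline_of(thing, camera): "region" (420x560 bool, what is visible of it) and "centre" ([column, row] in pixels, amid what is visible of it).
The state is a dict: "time": time; "joint_positions": joint angles; "joint_velocities": joint speeds; "joint_torque": joint torques, N m; "tcp_pos": TCP position; "tool_rot": TCP orientation; "force": force on the tool from outside, world axes, zero at the start; "ft_torque": the same for the moment, N m; "grip_width": opening from 0.0 (shut) to 1.0 (fully open).
Only numpy, scipy, OpenCV 4.12 (cv2) and the standard library are available. Lean on these libraries where they do the work, as an engineer would, in place of code of your own. Each camera call takes 0.05 s, during which the arm holds its last target.

TASK

Slide the dial gauge by its red post gently home against its brass stop, so that its sprung plunger bears on the rotor. Then turn the rotor by its black grip while watching the gauge, and leave it with its high side on the plunger, where the gauge shows its greatest reading of the whole turn; do not force the rubber-mounted spindle sideways, and leave the things round about alone.

Things in the scene. Friction and masses are not known exactly. Their poses are not given: they have to be found in the camera images.
- knob (a point): point on the rotor's axis, inside its black knurled grip: an upright round cylinder, diameter 30 mm, from 19 mm below this point to 20 mm above it, to be gripped at any yaw. The point belongs to the stand and does not turn with the rotor. z is up; +y points along the stand away from the gauge, which lies on the -y side. The rotor turns endlessly either way and stays where it is left
- flange (a point): point on the rotor's axis at the top of its silver flange (diameter 84 mm), 25 mm below knob; axes as for knob, does not turn. Under the flange, hidden from above, the plunger bears on a round steel track that runs 3 mm out of true: its radius has one high side and, opposite, one low side. Which way the high side points is not marked and differs each time
- stand: grey base plate, 100 x 250 mm, 18 mm thick, fixed on the trolley; origin at the centre of its underside, y along its length. Rotor axis at y = +62 mm, brass stop near the middle, gauge on the -y side. Its place and yaw vary
- handle (a point): on the axis of the gauge's red upright post (diameter 12 mm), which stands free from 19 mm below this point to 11 mm above it. The post rides on the blue gauge carriage (46 mm wide, its top 23 mm below this point, reaching 14 mm behind the post). Axes as for knob: the gauge slides home along +y, towards the rotor
- gauge (a joint): slide of the gauge carriage in m: 0 fully back, 0.030 home against the brass stop. Sliding takes about 4 N, and up to 2.5 N more once the plunger meets the rotor in the last 2 to 8 mm; it stays where it is left
- plunger (a joint): travel of the gauge's sprung plunger in m: 0 free, grows as the rotor presses it in. With the gauge home it swings about 6 mm in a turn of the rotor, like a cosine of the turning angle, with one greatest reading a turn. A side load on the spindle shifts the reading too, so the true one is that with the rotor let go
- needle (a joint): red needle on the white dial (60 mm across) on top of the gauge, in rad: 400 rad per metre of plunger travel (0.4 rad per mm), clockwise as seen from above; 0 with the plunger free
- sway_x (a joint): sideways displacement of the rotor's rubber-mounted spindle along the stand's x axis, in m, 0 at rest; stiffness 7000 N/m
- sway_y (a joint): the same along the stand's y axis (the direction of the plunger, which pushes it by up to 0.3 mm)
- jar_blue: staining jar with blue stain and black lid, 53 x 53 x 99 mm, origin at the centre of its underside; bystander
- jar_violet: staining jar with violet stain and black lid, 53 x 53 x 99 mm, origin at the centre of its underside; bystander
- swabs: pot of cotton swabs, 62 x 62 x 93 mm, origin at the centre of its underside; bystander
- bottle_brown: brown bottle with blue cap, 60 x 60 x 155 mm, origin at the centre of its underside; bystander
- tape: roll of blue tape, 60 x 60 x 18 mm, origin at the centre of its underside; bystander
- staining_timer: small white timer, 57 x 61 x 19 mm, origin at the centre of its underside; bystander
- box_orange: white and orange carton, 62 x 105 x 41 mm, origin at the centre of its underside; bystander

How it is judged:
By the outcome, as a careful person would: the job done as asked, in the order asked, and still so for the second after the job is handed in, with the robot touching nothing.
It also fails if it takes over 72 s, if anything falls off the work surface, if the arm or the gripper's body presses on something with over 40 N, if the wrist force passes 120 N, or if a joint passes its speed limit or range.

## Working session

There is one attempt and no reset: what is moved stays moved. The work goes in short steps, Python scripts to look and compute and a tool call to move; the robot and the scene stay as the last step left them, time stands still between calls to the robot, and variables do not carry over. Pictures are saved under pics/ and viewed, and the job is handed in when it is done.

Besides the shell and the picture viewer there is one more tool, called after ">>>" as name(argument=value, ...) on one line, values as JSON. move_arm: Moves the arm, as the interface text tells. Its arguments: {"type":"object","properties":{"steps":{"type":"array","items":{"type":"object","properties":{"dx":{"type":"number"},"dy":{"type":"number"},"dz":{"type":"number"},"rx":{"type":"number"},"ry":{"type":"number"},"rz":{"type":"number"},"fingers":{"type":"number"}}}},"squeeze":{"type":"number"}},"required":["steps"]}

```bash
ls; mkdir -p pics; python3 - <<'E'
from rig import bot
import cv2, numpy as np
s=bot.get_state(); print(s)
for n in ["top","side","wrist"]:
    p,d=bot.snapshot(n); cv2.imwrite(f"pics/{n}0.png",p[:,:,::-1]); np.save(f"pics/{n}0.npy",d)
    i=bot.camera_info(n); print(n,i)
E
```

```text
pics
{'time': 0.0, 'joint_positions': array([-1.10897210e+00,  2.38788134e-01, -1.42927205e-02,  1.31919492e+00,
       -3.36108227e-05,  1.57081113e+00]), 'joint_velocities': array([ 0.00130942, -0.00151065, -0.0012222 , -0.00039622,  0.00119141,
       -0.00074102]), 'joint_torque': array([ 2.73003607e-04, -5.38773823e+01,  3.46434867e+01,  1.84777728e-02,
        8.06026691e-06,  1.00729622e-05]), 'tcp_pos': array([ 0.23371383, -0.46959091,  0.20985882]), 'tool_rot': array([-7.16243039e-04,  9.73459473e-01,  2.28858270e-01, -1.85662054e-04]), 'force': array([ 0.9222089 , -0.42645853, -0.07666637]), 'ft_torque': array([ 0.01473587, -0.03149922,  0.00345831]), 'grip_width': 0.9966587109591037}
top {'camera_matrix': array([[386.88751011,   0.        , 277.17352104],
       [  0.        , 386.88751011, 208.53609088],
       [  0.        ,   0.        ,   1.        ]]), 'dist_coeffs': array([-0.02268426,  0.        ,  0.        ,  0.        ,  0.        ]), 'R': array([[ 0.02287452, -0.99971072,  0.00743205],
       [-0.99737885, -0.02333034, -0.06849185],
       [ 0.06864543, -0.00584
[... 313 characters left out ...]
 0.        ,  0.        ]), 'R': array([[-0.99995785, -0.00886574,  0.00238544],
       [-0.00547286,  0.36699475, -0.93020691],
       [ 0.00737153, -0.93018076, -0.36702781]]), 't': array([0.56363756, 0.09341215, 1.1887056 ])}
wrist {'camera_matrix': array([[349.78827836,   0.        , 278.19697439],
       [  0.        , 349.78827836, 210.43190232],
       [  0.        ,   0.        ,   1.        ]]), 'dist_coeffs': array([-0.07775192,  0.        ,  0.        ,  0.        ,  0.        ]), 'R': array([[ 0.44613364, -0.89496491, -0.00161004],
       [-0.85115217, -0.42484792,  0.30829243],
       [-0.27659493, -0.13616924, -0.95129027]]), 't': array([-0.52391649, -0.04007688,  0.38074536])}
```

View pics/top0.png

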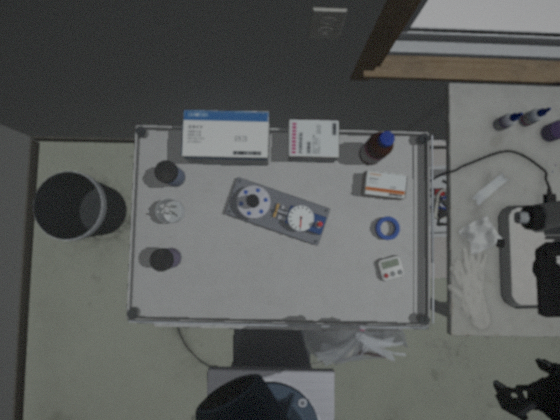

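View pics/side0.png

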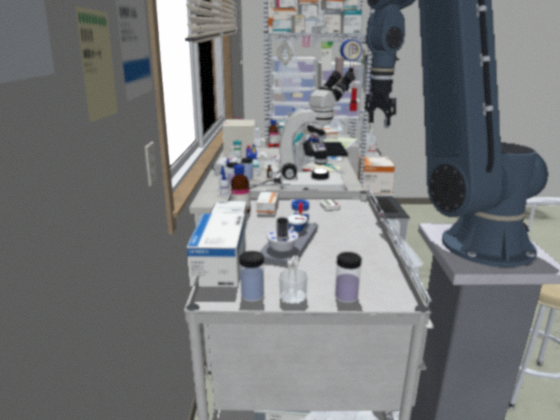

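View pics/wrist0.png

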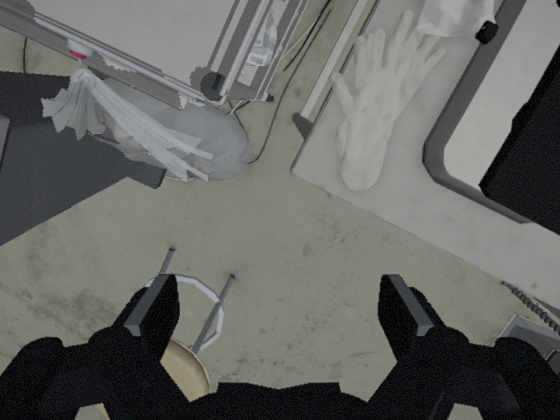

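```bash
cat > h.py <<'E'
from rig import bot
import cv2, numpy as np
def pix2world(i,u,v,d):
    K=i["camera_matrix"]; x,y=cv2.undistortPoints(np.array([[[u,v]]],float),K,i["dist_coeffs"])[0,0]
    return i["R"].T@(np.array([x*d,y*d,d])-i["t"])
def pix2plane(i,u,v,z):
    K=i["camera_matrix"]; x,y=cv2.undistortPoints(np.array([[[u,v]]],float),K,i["dist_coeffs"])[0,0]
    r=i["R"].T@np.array([x,y,1.]); c=-i["R"].T@i["t"]
    return c+r*(z-c[2])/r[2]
def proj(i,X):
    p,_=cv2.projectPoints(np.array(X,float).reshape(-1,3),cv2.Rodrigues(i["R"])[0],i["t"],i["camera_matrix"],i["dist_coeffs"]); return p[:,0]
E
python3 - <<'E'
from h import *
p=cv2.imread("pics/top0.png"); d=np.load("pics/top0.npy")
cv2.imwrite("pics/topz.png",cv2.resize(p[165:255,210:340],None,fx=6,fy=6,interpolation=cv2.INTER_CUBIC))
i=bot.camera_info("top")
for n in ["stand","knob","flange","handle","gauge","needle"]:
    try:
        for r in bot.outline_of(n,"top")[:2]:
            c=r["centre"]; m=r["region"]; dd=d[m]; dd=dd[dd>0]
            ctr,sz,ang=cv2.minAreaRect(np.argwhere(m)[:,::-1].astype(np.float32))
            print(n,r["p"],c,m.sum(),np.median(dd),dd.min(),pix2world(i,*c,np.median(dd)),ctr,sz,ang)
    except Exception as e: print(n,e)
print(bot.get_state()["time"])
E
```

```text
stand 0.89 [279.7, 208.9] 3770 0.96709013 0.8910379 [ 0.55176124 -0.01275268  0.02430038] (277.6787414550781, 211.01223754882812) (98.78968048095703, 39.054237365722656) 18.853158950805664
knob 0.85 [276.2, 208.6] 3878 0.96812046 0.8910379 [ 0.55237955 -0.00399231  0.02325882] (277.50372314453125, 210.63922119140625) (98.90557861328125, 39.803466796875) 19.025606155395508
flange 0.55 [279.3, 208.0] 4013 0.96889424 0.8910379 [ 0.55410874 -0.01172102  0.02264746] (277.20001220703125, 210.39999389648438) (99.92797088623047, 41.10960388183594) 18.434947967529297
flange 0.47 [303.6, 219.7] 855 0.9402591 0.90671825 [ 0.52508742 -0.07110828  0.04970187] (300.0, 217.50003051757812) (50.28021240234375, 25.61444854736328) 18.434947967529297
handle 0.68 [305.8, 220.9] 848 0.940234 0.90671825 [ 0.52229903 -0.07652172  0.04956688] (300.8000183105469, 217.60003662109375) (49.963985443115234, 25.298219680786133) 18.434947967529297
gauge 0.87 [303.1, 219.6] 861 0.9402893 0.90671825 [ 0.52530342 -0.0698896   0.0496793 ] (300.800048828125, 217.90003967285156) (49.64070510864258, 25.043960571289062) 26.56505012512207
needle 0.41 [279.4, 209.9] 3830 0.9678278 0.8910379 [ 0.54929911 -0.01206993  0.02338754] (277.375244140625, 210.85635375976562) (98.96354675292969, 39.406089782714844) 19.29004669189453
0.45
```

View pics/topz.png

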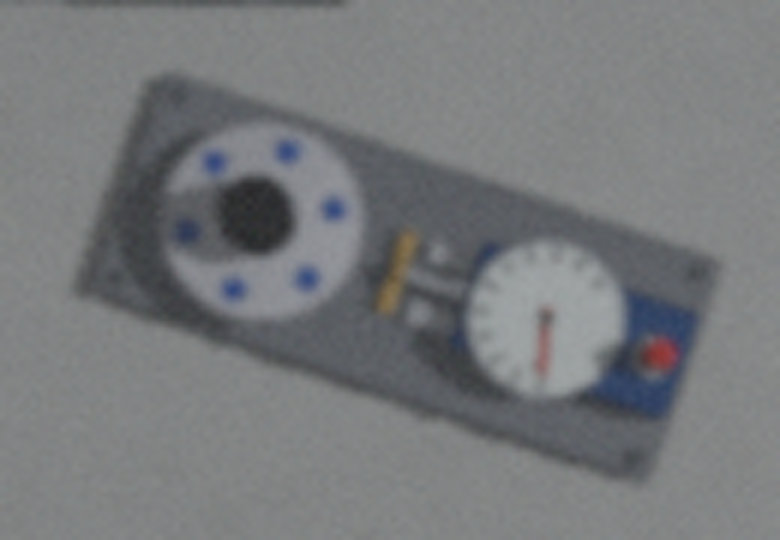

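```bash
python3 - <<'E'
from h import *
d=np.load("pics/top0.npy")
i=bot.camera_info("top")
z=lambda u,v:(u/6+210-.4,v/6+165-.4)
for n,c in dict(knob=(257,215),handle=(661,353),dial=(520,300),flange=(320,240)).items():
    u,v=z(*c); D=d[int(v)-1:int(v)+3,int(u)-1:int(u)+3]; print(n,u,v,D.min(),np.median(D),pix2world(i,u,v,D.min()))
cs=[pix2plane(i,*z(*c),0.018) for c in [(160,70),(720,262),(640,485),(78,292)]]
cs=np.array(cs);print(cs,cs.mean(0))
e=cs[0]+cs[3]-cs[1]-cs[2]; print(np.arctan2(e[1],e[0]), np.linalg.norm(e)/2, e/np.linalg.norm(e))
E
```

```text
knob 252.43333333333334 200.43333333333334 0.89177346 0.8947915 [0.5646791  0.0514735  0.10030894]
handle 319.7666666666667 223.43333333333334 0.90671825 0.90898985 [ 0.51583113 -0.10670399  0.08289427]
dial 296.2666666666667 214.6 0.93623525 0.9389945 [ 0.53682638 -0.05277317  0.05443561]
flange 262.93333333333334 204.6 0.9351329 0.937739 [0.55903215 0.02840153 0.05659285]
[[ 0.63233709  0.09886783  0.018     ]
 [ 0.55672824 -0.13850829  0.018     ]
 [ 0.46271347 -0.10638366  0.018     ]
 [ 0.53784207  0.13035075  0.018     ]] [ 0.54740522 -0.00391834  0.018     ]
1.2629655681405672 0.2487481501407367 [0.30299208 0.95299307 0.        ]
```

>>> move_arm(steps=[{"dx":3.2,"dy":-1.4,"dz":0.6,"rz":-0.07,"fingers":0},{"dx":6.4,"dy":-2.8,"dz":1.2,"rz":-0.14,"fingers":0},{"dx":9.7,"dy":-4.3,"dz":1.8,"rz":-0.2,"fingers":0},{"dx":12.9,"dy":-5.7,"dz":2.3,"rz":-0.27,"fingers":0},{"dx":16.1,"dy":-7.1,"dz":2.9,"rz":-0.34,"fingers":0},{"dx":19.3,"dy":-8.5,"dz":3.5,"rz":-0.4,"fingers":0},{"dx":22.5,"dy":-10,"dz":4.1,"rz":-0.47,"fingers":0},{"dx":25.7,"dy":-11.4,"dz":4.7,"rz":-0.54,"fingers":0},{"dx":29,"dy":-12.8,"dz":5.3,"rz":-0.6,"fingers":0},{"dx":32.2,"dy":-14.2,"dz":5.8,"rz":-0.67,"fingers":0},{"dx":35.4,"dy":-15.6,"dz":6.4,"rz":-0.74,"fingers":0},{"dx":38.6,"dy":-17,"dz":7,"rz":-0.8,"fingers":0}])

```text
$.steps[0]: bad value
```

>>> move_arm(steps=[{"fingers":0},{"fingers":0}])

```text
$.steps[0]: bad value
```

```bash
python3 - <<'E'
from h import *
s=bot.get_state(); print({k:np.round(v,3) for k,v in s.items()})
i=bot.camera_info("wrist"); p,d=bot.snapshot("wrist"); cv2.imwrite("pics/w1.png",p[:,:,::-1]); np.save("pics/w1.npy",d); np.save("pics/w1i.npy",i,allow_pickle=True)
E
```

```text
{'time': np.float64(0.45), 'joint_positions': array([-1.109,  0.238, -0.014,  1.319,  0.   ,  1.571]), 'joint_velocities': array([-0.   , -0.001,  0.001, -0.001, -0.001, -0.002]), 'joint_torque': array([ 1.0000e-03, -5.3810e+01,  3.4642e+01,  5.0000e-03,  0.0000e+00,
       -0.0000e+00]), 'tcp_pos': array([ 0.234, -0.47 ,  0.21 ]), 'tool_rot': array([-0.   ,  0.973,  0.229, -0.   ]), 'force': array([ 0.706, -0.172, -0.417]), 'ft_torque': array([0.041, 0.047, 0.015]), 'grip_width': np.float64(0.998)}
```

View pics/w1.png

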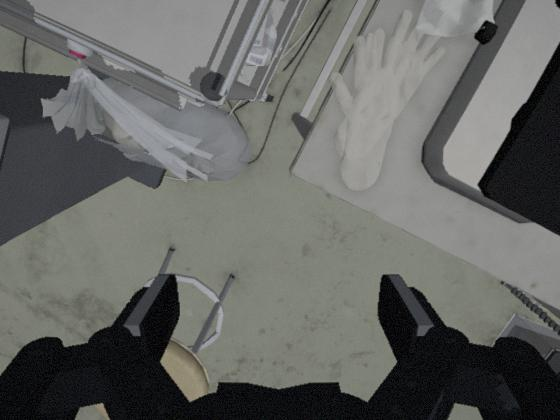

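>>> move_arm(steps=[{"dx":3.2,"dy":-1.4,"dz":0.6,"rx":0,"ry":0,"rz":-0.07,"fingers":0.1},{"dx":6.4,"dy":-2.8,"dz":1.2,"rx":0,"ry":0,"rz":-0.14,"fingers":0.1},{"dx":9.7,"dy":-4.3,"dz":1.8,"rx":0,"ry":0,"rz":-0.2,"fingers":0.1},{"dx":12.9,"dy":-5.7,"dz":2.3,"rx":0,"ry":0,"rz":-0.27,"fingers":0.1},{"dx":16.1,"dy":-7.1,"dz":2.9,"rx":0,"ry":0,"rz":-0.34,"fingers":0.1},{"dx":19.3,"dy":-8.5,"dz":3.5,"rx":0,"ry":0,"rz":-0.4,"fingers":0.1},{"dx":22.5,"dy":-10,"dz":4.1,"rx":0,"ry":0,"rz":-0.47,"fingers":0.1},{"dx":25.7,"dy":-11.4,"dz":4.7,"rx":0,"ry":0,"rz":-0.54,"fingers":0.1},{"dx":29,"dy":-12.8,"dz":5.3,"rx":0,"ry":0,"rz":-0.6,"fingers":0.1},{"dx":32.2,"dy":-14.2,"dz":5.8,"rx":0,"ry":0,"rz":-0.67,"fingers":0.1},{"dx":35.4,"dy":-15.6,"dz":6.4,"rx":0,"ry":0,"rz":-0.74,"fingers":0.1},{"dx":38.6,"dy":-17,"dz":7,"rx":0,"ry":0,"rz":-0.8,"fingers":0.1}])

```text
time: 1.5
tcp_pos: [0.5047, -0.1442, 0.1404]
tool_rot: [0.0, 0.806, 0.591, 0.0]
force: [1.1, -0.6, -0.2]
grip_width: 0.011
```

>>> move_arm(steps=[{"dx":0,"dy":0,"dz":0,"rx":0,"ry":0,"rz":0,"fingers":0.1},{"dx":0,"dy":0,"dz":0,"rx":0,"ry":0,"rz":0,"fingers":0.1}])

```text
time: 1.67
tcp_pos: [0.5043, -0.1442, 0.1399]
tool_rot: [-0.0, 0.807, 0.591, -0.0]
force: [-0.6, 0.3, -0.9]
grip_width: 0.011
```

```bash
python3 - <<'E'
from h import *
s=bot.get_state(); print({k:np.round(v,3) for k,v in s.items()})
i=bot.camera_info("wrist"); p,d=bot.snapshot("wrist"); cv2.imwrite("pics/w1.png",p[:,:,::-1]); np.save("pics/w1.npy",d); np.save("pics/w1i.npy",i,allow_pickle=True)
E
```

```text
{'time': np.float64(1.667), 'joint_positions': array([-0.279,  0.272, -0.152,  1.148,  0.   ,  1.598]), 'joint_velocities': array([-0.047, -0.021, -0.01 ,  0.009, -0.009,  0.   ]), 'joint_torque': array([ 1.9310e+00, -5.3856e+01,  3.3421e+01, -3.4000e-01,  1.9400e-01,
        8.0000e-03]), 'tcp_pos': array([ 0.504, -0.144,  0.14 ]), 'tool_rot': array([-0.   ,  0.807,  0.591, -0.   ]), 'force': array([-0.594,  0.254, -0.858]), 'ft_torque': array([ 0.015, -0.013,  0.009]), 'grip_width': np.float64(0.011)}
```

View pics/w1.png

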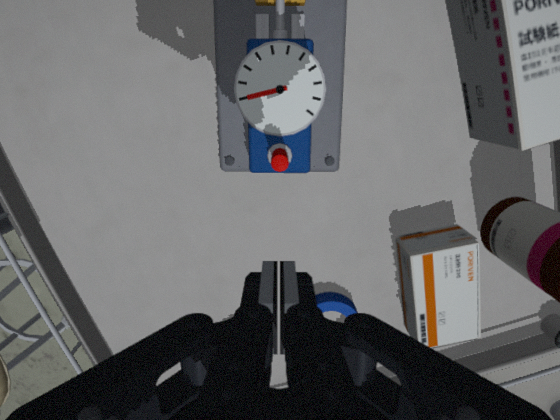

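```bash
python3 - <<'E'
from h import *
i=np.load("pics/w1i.npy",allow_pickle=True).item(); d=np.load("pics/w1.npy"); p=cv2.imread("pics/w1.png")
cv2.imwrite("pics/w1z.png",cv2.resize(p[0:190,200:360],None,fx=3.1,fy=3.1,interpolation=cv2.INTER_CUBIC))
b,g,r=[p[:,:,k].astype(int) for k in range(3)]
m=(r>110)&(g<80)&(b<80); m[:130]=0;m[:,:250]=0;m[:,310:]=0;m[200:]=0
ys,xs=np.where(m); X=np.array([pix2world(i,u,v,d[v,u]) for u,v in zip(xs,ys)])
print(len(X),X.min(0),X.max(0)); top=X[X[:,2]>X[:,2].max()-.004]; print(top.mean(0),len(top))
Rt=np.array([[.303,.953,0],[.953,-.303,0],[0,0,-1]])
for v in (60,100,140,160):
  row=p[v].astype(int)
  print(v,[pix2world(i,u,v,d[v,u]).round(3).tolist() for u in (225,335)])
# stand edges at z=.018
g=cv2.cvtColor(p,cv2.COLOR_BGR2GRAY).astype(float)
L=[];Rr=[]
for v in range(20,150,5):
  gr=np.diff(cv2.GaussianBlur(g,(3,3),0)[v])
  L.append((205+np.argmin(gr[205:235]),v)); Rr.append((328+np.argmax(gr[328:350]),v))
for n,E in(("L",L),("R",Rr)):
  P=np.array([pix2plane(i,u+.5,v,.018)[:2] for u,v in E]); vx,vy,x0,y0=cv2.fitLine(P.astype(np.float32),cv2.DIST_HUBER,0,1e-4,1e-4).ravel(); print(n,np.arctan2(vy,vx),x0,y0, E[::6])
E
```

```text
239 [ 0.51162663 -0.11196518  0.07922725] [ 0.52874913 -0.06844153  0.30362272]
[ 0.52874913 -0.06844153  0.30362272] 1
60 [[0.498, -0.029, 0.02], [0.578, -0.054, 0.018]]
100 [[0.488, -0.057, 0.018], [0.571, -0.083, 0.017]]
140 [[0.477, -0.086, 0.018], [0.562, -0.113, 0.019]]
160 [[0.473, -0.101, 0.022], [0.558, -0.129, 0.019]]
L 1.2606328 0.4869718 -0.03709605 [(np.int64(213), 20), (np.int64(214), 50), (np.int64(215), 80), (np.int64(216), 110), (np.int64(217), 140)]
R 1.2618593 0.576115 -0.08393799 [(np.int64(345), 20), (np.int64(344), 50), (np.int64(343), 80), (np.int64(341), 110), (np.int64(340), 140)]
```

View pics/w1z.png

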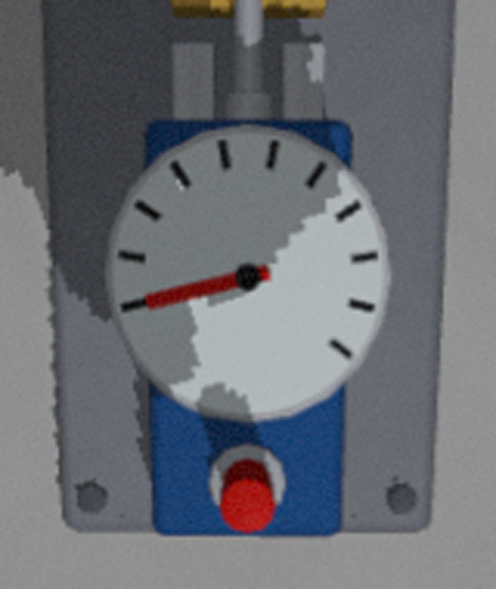

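```bash
python3 - <<'E'
from h import *
i=np.load("pics/w1i.npy",allow_pickle=True).item(); d=np.load("pics/w1.npy")
print(d[155:170,280], pix2world(i,280,163,d[163,280]))
D=np.array([.3047,.9524]);U=np.array([.9524,-.3047])
for n,u,v,z in [("post",280,163.2,.083),("dial",279.7,88.5,.055),("dialN",280,135,.055),("dialpix",300,110,0)]:
  X=pix2plane(i,u,v,z) if z else pix2world(i,u,v,d[v,u]); print(n,X,X[:2]@D,X[:2]@U)
t=bot.get_state()["tcp_pos"]; print(t,t[:2]@D,t[:2]@U)
E
```

```text
[0.22275178 0.22290514 0.22242108 0.22233398 0.22251014 0.22340152
 0.22353098 0.22278936 0.22266215 0.2239661  0.22584641 0.224004
 0.22414696 0.22438368 0.22511461] [ 0.51750702 -0.10657708  0.08245918]
post [ 0.5174961  -0.10660639  0.083     ] 0.05614913988354052 0.5253462492241727
dial [ 0.53119155 -0.06252971  0.055     ] 0.10230077021248203 0.5249596364682472
dialN [ 0.52204129 -0.09239257  0.055     ] 0.07107129996763963 0.5253441409473137
dialpix [ 0.54040033 -0.08039509  0.05202522] 0.08809169611119513 0.5391736581866636
[ 0.50370374 -0.14521347  0.1402229 ] 0.015177222858754063 0.5239739833493174
```

>>> move_arm(steps=[{"dx":0.2,"dy":0.1,"dz":2.5,"rx":0,"ry":0,"rz":0,"fingers":0.1},{"dx":0.5,"dy":0.1,"dz":5.0,"rx":0,"ry":0,"rz":0,"fingers":0.1},{"dx":0.7,"dy":0.1,"dz":7.5,"rx":0,"ry":0,"rz":0,"fingers":0.1},{"dx":1.0,"dy":0.1,"dz":8.2,"rx":0,"ry":0,"rz":0,"fingers":0.1},{"dx":1.5,"dy":0.1,"dz":8.2,"rx":0,"ry":0,"rz":0,"fingers":0.1},{"dx":1.8,"dy":0.1,"dz":8.2,"rx":0,"ry":0,"rz":0,"fingers":0.1},{"dx":2.1,"dy":0.1,"dz":8.2,"rx":0,"ry":0,"rz":0,"fingers":0.1},{"dx":2.3,"dy":0.1,"dz":8.2,"rx":0,"ry":0,"rz":0,"fingers":0.1},{"dx":2.5,"dy":0.1,"dz":8.2,"rx":0,"ry":0,"rz":0,"fingers":0.1},{"dx":2.7,"dy":0.1,"dz":8.2,"rx":0,"ry":0,"rz":0,"fingers":0.1}])

```text
time: 2.55
tcp_pos: [0.5134, -0.1204, 0.0593]
tool_rot: [0.001, 0.808, 0.59, 0.0]
force: [-0.7, -0.9, 3.6]
grip_width: 0.015
```

```bash
python3 - <<'E'
from h import *
s=bot.get_state(); print(s["time"],s["tcp_pos"],s["force"])
D=np.array([.3047,.9524]); print(s["tcp_pos"][:2]@D,s["force"][:2]@D)
i=bot.camera_info("wrist"); p,d=bot.snapshot("wrist"); cv2.imwrite("pics/w2.png",p[:,:,::-1]); np.save("pics/w2.npy",d)
E
```

```text
2.55 [ 0.51343212 -0.12043809  0.05934733] [-0.7328266  -0.94669721  3.55909212]
0.04173752684016476 -1.1249266841672836
```

View pics/w2.png

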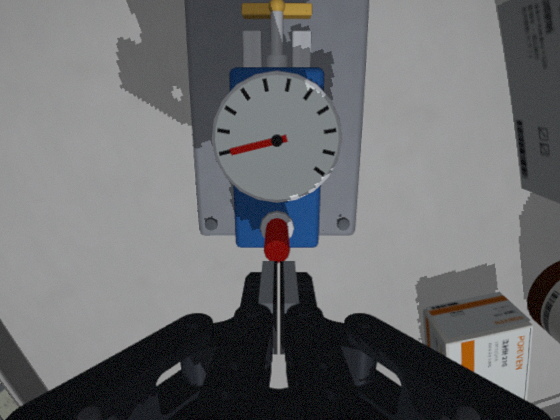

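>>> move_arm(steps=[{"dx":0.2,"dy":0,"dz":0,"rx":0,"ry":0,"rz":0,"fingers":0.1},{"dx":0.4,"dy":0,"dz":0,"rx":0,"ry":0,"rz":0,"fingers":0.1},{"dx":0.6,"dy":0,"dz":0,"rx":0,"ry":0,"rz":0,"fingers":0.1},{"dx":0.8,"dy":0,"dz":0,"rx":0,"ry":0,"rz":0,"fingers":0.1},{"dx":1.0,"dy":0,"dz":0,"rx":0,"ry":0,"rz":0,"fingers":0.1},{"dx":1.2,"dy":0,"dz":0,"rx":0,"ry":0,"rz":0,"fingers":0.1},{"dx":1.4,"dy":0,"dz":0,"rx":0,"ry":0,"rz":0,"fingers":0.1},{"dx":1.6,"dy":0,"dz":0,"rx":0,"ry":0,"rz":0,"fingers":0.1},{"dx":1.8,"dy":0,"dz":0,"rx":0,"ry":0,"rz":0,"fingers":0.1},{"dx":2.0,"dy":0,"dz":0,"rx":0,"ry":0,"rz":0,"fingers":0.1}])

```text
time: 3.43
tcp_pos: [0.5196, -0.1021, 0.0598]
tool_rot: [0.001, 0.808, 0.59, 0.0]
force: [-1.8, -4.4, 9.2]
grip_width: 0.011
```

```bash
python3 - <<'E'
from h import *
s=bot.get_state(); print(s["time"],s["tcp_pos"],s["force"])
D=np.array([.3047,.9524]); print(s["tcp_pos"][:2]@D,s["force"][:2]@D)
i=bot.camera_info("wrist"); p,d=bot.snapshot("wrist"); cv2.imwrite("pics/w3.png",p[:,:,::-1]); np.save("pics/w3.npy",d)
for n,u,v in[]:pass
E
```

```text
3.4333 [ 0.51960991 -0.10205135  0.0598123 ] [-1.76328542 -4.38257297  9.22973972]
0.06113143530397423 -4.711235564914237
```

View pics/w3.png

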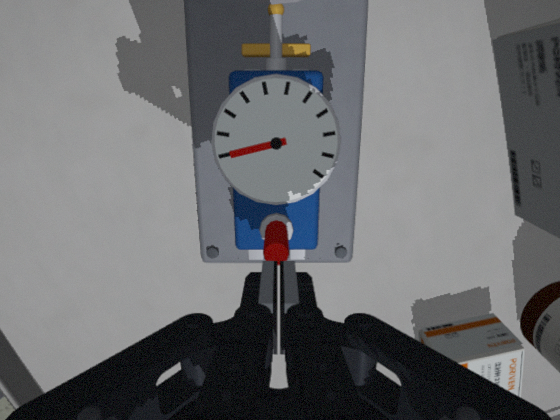

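>>> move_arm(steps=[{"dx":0,"dy":0,"dz":-0.2,"rx":0,"ry":0,"rz":0,"fingers":0.1},{"dx":0,"dy":0,"dz":-0.5,"rx":0,"ry":0,"rz":0,"fingers":0.1},{"dx":0,"dy":0,"dz":-0.5,"rx":0,"ry":0,"rz":0,"fingers":0.1}])

```text
time: 3.73
tcp_pos: [0.5193, -0.1013, 0.0641]
tool_rot: [0.0, 0.807, 0.59, 0.0]
force: [-0.5, 0.4, 0.4]
grip_width: 0.013
```

```bash
python3 - <<'E'
from h import *
s=bot.get_state(); print(s["time"],s["tcp_pos"],s["force"],s["ft_torque"])
D=np.array([.3047,.9524]); print(s["tcp_pos"][:2]@D,s["force"][:2]@D)
E
```

```text
3.7333 [ 0.51926172 -0.10125319  0.06410588] [-0.45566073  0.37825445  0.39602662] [0.00835917 0.03355163 0.02407943]
0.06178550505385268 0.22140971371180077
```

```bash
python3 - <<'E'
from h import *
D=np.array([.3047,.9524]);U=np.array([.9524,-.3047])
i=bot.camera_info("wrist"); p,d=bot.snapshot("wrist"); cv2.imwrite("pics/w4.png",p[:,:,::-1]); np.save("pics/w4.npy",d)
t=bot.get_state()["tcp_pos"]
g=cv2.cvtColor(p,cv2.COLOR_RGB2GRAY)
c=cv2.HoughCircles(cv2.GaussianBlur(g,(5,5),1),cv2.HOUGH_GRADIENT,1,100,param1=100,param2=30,minRadius=50,maxRadius=80);print(c)
for n,u,v,z in [("dialc",c[0,0,0],c[0,0,1],.055)]:
  X=pix2plane(i,u,v,z); print(n,X[:2]@D,X[:2]@U)
cv2.imwrite("pics/w4z.png",cv2.resize(p[0:280,180:380,::-1],None,fx=2.1,fy=2.1,interpolation=cv2.INTER_CUBIC))
E
```

```text
[[[276.5 139.5  63.3]]]
dialc 0.12195736184602418 0.5246613668761406
```

View pics/w4z.png

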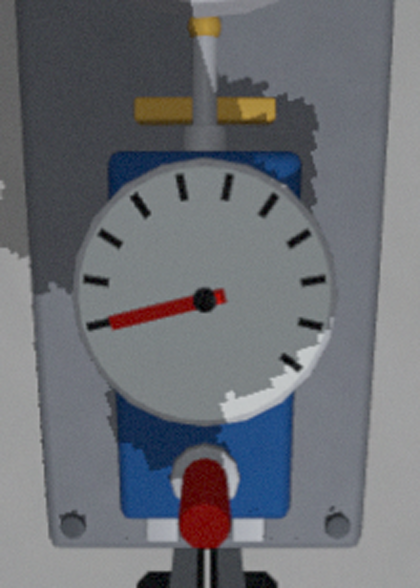

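>>> move_arm(steps=[{"dx":0.2,"dy":0,"dz":0,"rx":0,"ry":0,"rz":0,"fingers":0.1},{"dx":0.4,"dy":0,"dz":0,"rx":0,"ry":0,"rz":0,"fingers":0.1},{"dx":0.55,"dy":0,"dz":0,"rx":0,"ry":0,"rz":0,"fingers":0.1},{"dx":0.7,"dy":0,"dz":0,"rx":0,"ry":0,"rz":0,"fingers":0.1},{"dx":0.8,"dy":0,"dz":0,"rx":0,"ry":0,"rz":0,"fingers":0.1},{"dx":0.9,"dy":0,"dz":0,"rx":0,"ry":0,"rz":0,"fingers":0.1}])

```text
time: 4.28
tcp_pos: [0.5217, -0.0925, 0.0634]
tool_rot: [-0.0, 0.807, 0.59, -0.0]
force: [-0.1, -1.1, 0.4]
grip_width: 0.009
```

```bash
cat > look.py <<'E'
from h import *
import sys
D=np.array([.3047,.9524]);U=np.array([.9524,-.3047])
s=bot.get_state(); print(s["time"],s["tcp_pos"],s["force"]);t=s["tcp_pos"]
print(t[:2]@D,t[:2]@U,s["force"][:2]@D,s["force"][:2]@U)
i=bot.camera_info("wrist"); p,d=bot.snapshot("wrist"); n=sys.argv[1]; cv2.imwrite(f"pics/{n}.png",p[:,:,::-1]); np.save(f"pics/{n}.npy",d); np.save(f"pics/{n}i.npy",i,allow_pickle=True)
g=cv2.cvtColor(p,cv2.COLOR_RGB2GRAY)
c=cv2.HoughCircles(cv2.GaussianBlur(g,(5,5),1),cv2.HOUGH_GRADIENT,1,100,param1=100,param2=30,minRadius=40,maxRadius=80);print(c)
X=pix2plane(i,c[0,0,0],c[0,0,1],.055); print("dial",X[:2]@D,X[:2]@U)
E
python3 look.py w5; python3 -c "
import cv2;p=cv2.imread('pics/w5.png');cv2.imwrite('pics/w5z.png',cv2.resize(p[0:280,180:380],None,fx=2.1,fy=2.1,interpolation=2))"
```

```text
4.2833 [ 0.52169641 -0.09253711  0.06341052] [-0.13683802 -1.07056991  0.41219705]
0.07082855680175505 0.5250597211133274 -1.0613053246129958 0.19587812074918168
[[[278.5 159.5  59. ]]]
dial 0.12127564877757968 0.5253225863667883
```

View pics/w5z.png

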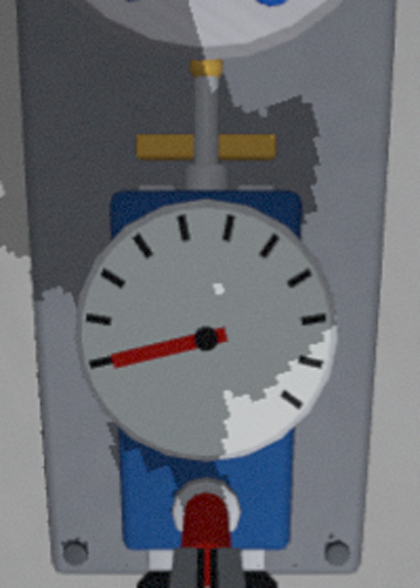

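```bash
python3 - <<'E'
from h import *
D=np.array([.3047,.9524]);U=np.array([.9524,-.3047])
i=np.load("pics/w5i.npy",allow_pickle=True).item(); d=np.load("pics/w5.npy"); p=cv2.imread("pics/w5.png")
for v in range(205,330,6):
  print(v,end=" ")
  for u in (270,274,278,282,286):
    X=pix2world(i,u,v,d[v,u]); print(f"[{X[:2]@D*1000:.0f} {X[:2]@U*1000:.0f} {X[2]*1000:.0f}]",p[v,u],end=" ")
  print()
cv2.imwrite('pics/w5y.png',cv2.resize(p[210:330,220:340],None,fx=5,fy=5,interpolation=2))
E
```

```text
205 [97 521 52] [132 132 124] [97 523 52] [134 130 126] [97 525 52] [133 130 124] [97 527 52] [130 127 121] [97 529 52] [130 129 124] 
211 [93 521 52] [132 131 123] [94 523 52] [132 130 122] [93 525 51] [132 131 125] [94 527 52] [131 130 122] [93 529 52] [166 165 163] 
217 [90 521 52] [107 100 100] [90 523 51] [106 103 100] [90 525 52] [109 108 103] [90 527 51] [104  99  99] [90 529 51] [177 171 167] 
223 [85 521 48] [78 43 17] [85 523 48] [75 42 12] [85 525 48] [74 41 10] [85 527 46] [81 47 25] [85 529 48] [131  76  38] 
229 [82 521 49] [74 67 63] [83 523 51] [83 83 82] [83 525 51] [102 100  93] [83 527 50] [83 77 75] [83 529 50] [76 67 63] 
235 [79 521 50] [107 102 100] [80 523 52] [57 53 91] [81 525 53] [17 17 84] [80 527 51] [60 62 92] [80 529 51] [139 134 131] 
241 [78 521 56] [ 5 13 81] [80 523 60] [ 9  7 84] [80 525 61] [15 21 87] [80 527 61] [20 26 91] [78 529 56] [24 24 83] 
247 [79 521 65] [ 1  7 80] [80 523 68] [13 10 84] [80 525 69] [ 6  5 84] [80 527 67] [18 15 86] [78 529 64] [10 18 81] 
253 [79 521 72] [ 9  6 81] [80 523 75] [ 2  9 82] [80 525 75] [ 8 19 86] [80 527 74
[... 849 characters left out ...]
 [160 158 159] [82 527 116] [20 20 17] [82 528 116] [73 68 65] 
301 [83 522 121] [70 68 63] [84 524 122] [16 10  9] [6 525 1] [160 162 159] [82 527 120] [18 23 13] [83 528 121] [76 70 69] 
307 [81 522 122] [101  98  95] [81 524 122] [24 20 16] [1 525 1] [157 157 158] [81 527 122] [26 28 23] [81 528 122] [103 100  96] 
313 [85 523 131] [38 33 32] [79 524 123] [20 15 18] [-5 525 0] [157 157 156] [78 527 121] [12 13 19] [79 528 122] [39 37 36] 
319 [83 523 132] [ 6 10 15] [76 524 122] [28 29 28] [-10 525 -0] [158 158 157] [76 527 122] [34 28 28] [80 528 127] [16 17  9] 
325 [81 523 132] [20 10 10] [73 524 122] [17 21 17] [-16 525 -0] [157 157 158] [74 527 122] [26 28 26] [79 528 129] [ 0  9 10]
```

View pics/w5y.png

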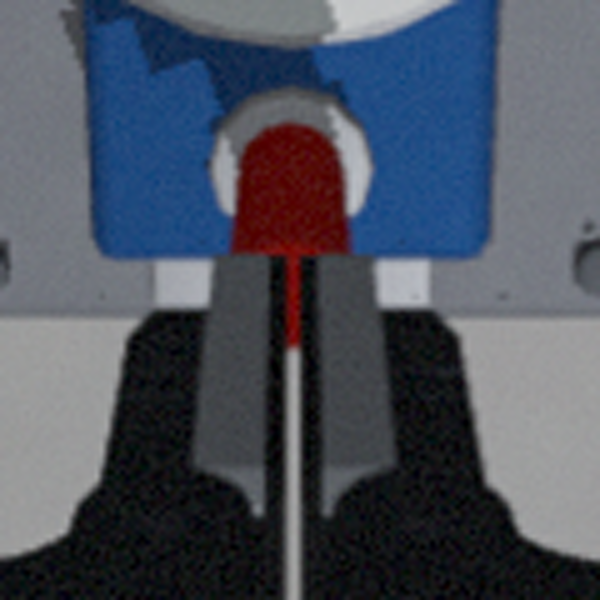

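```bash
python3 - <<'E'
from h import *
i=np.load("pics/w1i.npy",allow_pickle=True).item(); d=np.load("pics/w1.npy"); p=cv2.imread("pics/w1.png")
t=np.array([.50431,-.1442,.1399]); print(proj(i,t), i["R"]@t+i["t"])
for v in range(250,370,8): print(v,[(round(float(d[v,u]),3),pix2world(i,u,v,d[v,u]).round(3)[2]) for u in (270,288)])
print(bot.get_state())
E
```

```text
[[277.73107569 259.55253821]] [-0.00024049  0.02535485  0.18027429]
250 [(0.332, np.float64(-0.001)), (0.33, np.float64(0.001))]
258 [(0.335, np.float64(-0.001)), (0.333, np.float64(0.0))]
266 [(0.149, np.float64(0.169)), (0.148, np.float64(0.17))]
274 [(0.141, np.float64(0.177)), (0.14, np.float64(0.178))]
282 [(0.134, np.float64(0.184)), (0.135, np.float64(0.183))]
290 [(0.13, np.float64(0.189)), (0.13, np.float64(0.189))]
298 [(0.124, np.float64(0.195)), (0.123, np.float64(0.196))]
306 [(0.122, np.float64(0.198)), (0.122, np.float64(0.198))]
314 [(0.112, np.float64(0.208)), (0.113, np.float64(0.206))]
322 [(0.112, np.float64(0.208)), (0.109, np.float64(0.211))]
330 [(0.111, np.float64(0.21)), (0.107, np.float64(0.213))]
338 [(0.114, np.float64(0.208)), (0.113, np.float64(0.209))]
346 [(0.116, np.float64(0.207)), (0.114, np.float64(0.209))]
354 [(0.116, np.float64(0.208)), (0.115, np.float64(0.209))]
362 [(0.117, np.float64(0.208)), (0.115, np.float64(0.209))]
{'time': 4.3333, 'joint_positions': array([-1.75460215e-01,  3.38537920e-01, -2.67588114e-01,  9.64789792e-01,
        1.86943137e-04,  1.70415330e+00]), 'joint_velocities': array([-5.15164786e-03, -1.65422308e-03,  8.90437629e-05, -9.96038038e-04,
       -1.03191706e-03, -5.26129304e-03]), 'joint_torque': array([-2.59939078e-01, -5.72323036e+01,  3.01265681e+01,  3.30933393e-02,
       -4.95407428e-02, -2.40324513e-02]), 'tcp_pos': array([ 0.52178131, -0.09244089,  0.06344749]), 'tool_rot': array([-1.07817934e-04,  8.07444112e-01,  5.89944059e-01,  2.61202447e-05]), 'force': array([-0.86061089,  0.03314877,  0.62831194]), 'ft_torque': array([ 0.02081561, -0.00136335, -0.00159063]), 'grip_width': 0.008882240621442878}
```

>>> move_arm(steps=[{"dx":-0.8,"dy":0,"dz":0,"rx":0,"ry":0,"rz":0,"fingers":0.1},{"dx":-1.9,"dy":0,"dz":0,"rx":0,"ry":0,"rz":0,"fingers":0.1},{"dx":-1.9,"dy":0,"dz":0.5,"rx":0,"ry":0,"rz":0,"fingers":0.1},{"dx":-1.9,"dy":0,"dz":1.3,"rx":0,"ry":0,"rz":0,"fingers":0.1},{"dx":-1.9,"dy":0,"dz":2.0,"rx":0,"ry":0,"rz":0,"fingers":0.1},{"dx":-1.9,"dy":0,"dz":2.4,"rx":0,"ry":0,"rz":0,"fingers":0.1},{"dx":-1.9,"dy":0,"dz":2.4,"rx":0,"ry":0,"rz":0,"fingers":0.1}])

```text
time: 4.92
tcp_pos: [0.515, -0.1106, 0.0381]
tool_rot: [-0.001, 0.807, 0.59, -0.001]
force: [0.3, 0.7, 0.7]
grip_width: 0.012
```

```bash
python3 look.py w6
```

```text
4.9167 [ 0.51498256 -0.11055368  0.0380509 ] [0.2587281  0.69997452 0.69543764]
0.0516238643919753 0.5241550937074905 0.7454901856288109 0.03313040153370382
[[[281.5 120.5  75.9]]]
dial 0.12245362029680922 0.5256640414676337
```

View pics/w6.png

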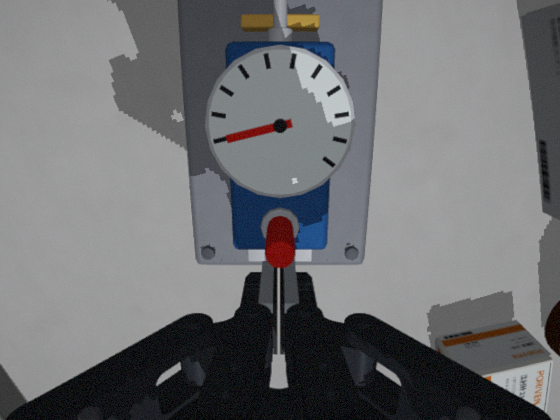

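>>> move_arm(steps=[{"dx":0.3,"dy":0.1,"dz":0,"rx":0,"ry":0,"rz":0,"fingers":0.1},{"dx":0.5,"dy":0.1,"dz":0,"rx":0,"ry":0,"rz":0,"fingers":0.1},{"dx":0.65,"dy":0.1,"dz":0,"rx":0,"ry":0,"rz":0,"fingers":0.1},{"dx":0.8,"dy":0.1,"dz":0,"rx":0,"ry":0,"rz":0,"fingers":0.1},{"dx":0.95,"dy":0.1,"dz":0,"rx":0,"ry":0,"rz":0,"fingers":0.1},{"dx":1.1,"dy":0.1,"dz":0,"rx":0,"ry":0,"rz":0,"fingers":0.1},{"dx":1.2,"dy":0.1,"dz":0,"rx":0,"ry":0,"rz":0,"fingers":0.1}])

```text
time: 5.55
tcp_pos: [0.5207, -0.1004, 0.0397]
tool_rot: [0.001, 0.808, 0.59, -0.0]
force: [-0.5, -6.6, -2.0]
grip_width: 0.012
```

```bash
python3 look.py w7
```

```text
5.55 [ 0.52066542 -0.10035021  0.03971254] [-0.50548593 -6.63335187 -2.03938259]
0.06307321291283312 0.526458458132685 -6.47162588955625 1.539757513648721
[[[273.5 132.5  73.7]]]
dial 0.12893162516909956 0.5246387764474704
```

View pics/w7.png

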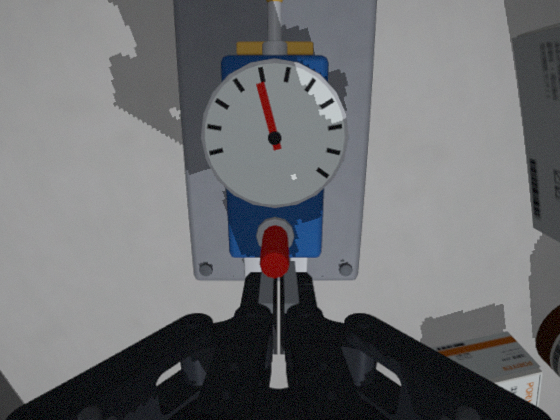

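>>> move_arm(steps=[{"dx":0.1,"dy":0,"dz":0,"rx":0,"ry":0,"rz":0,"fingers":0.1},{"dx":0.2,"dy":0,"dz":0,"rx":0,"ry":0,"rz":0,"fingers":0.1},{"dx":0.3,"dy":0,"dz":0,"rx":0,"ry":0,"rz":0,"fingers":0.1}])

```text
time: 5.85
tcp_pos: [0.5211, -0.0989, 0.0397]
tool_rot: [0.002, 0.808, 0.589, -0.002]
force: [-3.3, -16.7, 0.5]
grip_width: 0.012
```

```bash
python3 look.py w8;python3 -c "
import cv2;p=cv2.imread('pics/w8.png');cv2.imwrite('pics/w8z.png',cv2.resize(p[0:280,180:380],None,fx=2.1,fy=2.1,interpolation=2))"
```

```text
5.85 [ 0.52114496 -0.09886142  0.03972487] [ -3.34931332 -16.69845661   0.46689535]
0.06463725762944818 0.526461533337198 -16.924145848713234 1.8981337219268535
[[[273.5 131.5  72.8]]]
dial 0.1309676006632479 0.5246651714776474
```

View pics/w8z.png

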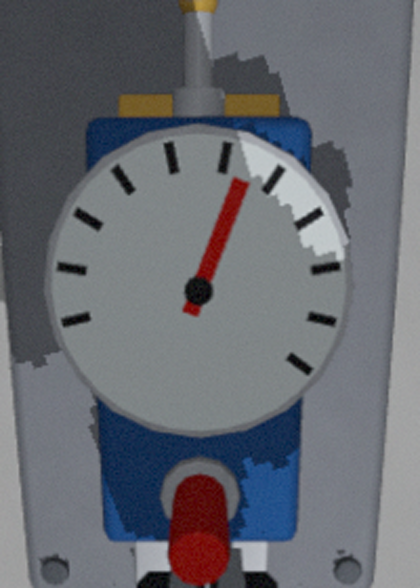

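>>> move_arm(steps=[{"dx":-1.0,"dy":0,"dz":0,"rx":0,"ry":0,"rz":0,"fingers":0.1},{"dx":-2.2,"dy":0,"dz":0,"rx":0,"ry":0,"rz":0,"fingers":0.1},{"dx":-2.2,"dy":0,"dz":-3,"rx":0,"ry":0,"rz":0,"fingers":0.1},{"dx":-2.2,"dy":0,"dz":-7,"rx":0,"ry":0,"rz":0,"fingers":0.1},{"dx":-2.2,"dy":0,"dz":-11,"rx":0,"ry":0,"rz":0,"fingers":0.1}])

```text
time: 6.32
tcp_pos: [0.5135, -0.1181, 0.1502]
tool_rot: [-0.001, 0.808, 0.59, -0.0]
force: [1.2, -1.2, 0.4]
grip_width: 0.01
```

```bash
python3 look.py w9;python3 - <<'E'
from h import *
d=np.load("pics/top0.npy")
i=bot.camera_info("top")
for u,v in [(190,150),(225,115),(225,135),(265,150),(300,140),(170,172),(162,258),(168,210)]: print(u,v,pix2world(i,u,v,d[v,u]).round(3))
print(bot.get_state()["joint_positions"])
E
```

```text
6.3167 [ 0.51349093 -0.11806072  0.15024836] [ 1.15264596 -1.19998753  0.44354502]
0.044019658935464105 0.5250218636841374 -0.791656896983109 1.4634162160139697
[[[277.5  90.5  45.1]]]
dial 0.1289992744186061 0.5242810970065672
190 150 [0.678 0.199 0.103]
225 115 [0.763 0.121 0.102]
225 135 [0.716 0.12  0.101]
265 150 [0.684 0.026 0.098]
300 140 [ 0.717 -0.058  0.068]
170 172 [0.627 0.245 0.097]
162 258 [0.428 0.255 0.099]
168 210 [0.539 0.249 0.087]
[-2.26400635e-01  2.63637623e-01 -1.13907583e-01  1.18454300e+00
  9.35505674e-04  1.65371095e+00]
```

View pics/w9.png

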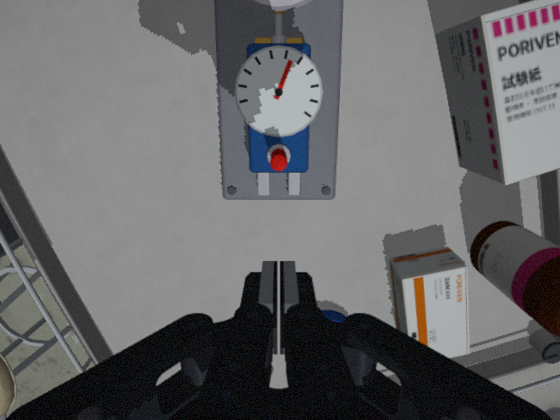

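>>> move_arm(steps=[{"dx":2,"dy":0,"dz":-0.5,"rx":0,"ry":0,"rz":-0.12,"fingers":5.5},{"dx":4,"dy":0,"dz":-1,"rx":0,"ry":0,"rz":-0.24,"fingers":5.5},{"dx":6,"dy":0,"dz":-2,"rx":0,"ry":0,"rz":-0.36,"fingers":5.5},{"dx":8,"dy":0,"dz":-2,"rx":0,"ry":0,"rz":-0.48,"fingers":5.5},{"dx":10,"dy":0,"dz":-2,"rx":0,"ry":0,"rz":-0.6,"fingers":5.5},{"dx":12,"dy":0,"dz":-2,"rx":0,"ry":0,"rz":-0.72,"fingers":5.5},{"dx":14,"dy":0,"dz":-2,"rx":0,"ry":0,"rz":-0.84,"fingers":5.5},{"dx":16,"dy":0,"dz":-2,"rx":0,"ry":0,"rz":-0.96,"fingers":5.5},{"dx":18,"dy":0,"dz":-2,"rx":0,"ry":0,"rz":-1.08,"fingers":5.5},{"dx":20,"dy":0,"dz":-2,"rx":0,"ry":0,"rz":-1.2,"fingers":5.5},{"dx":22,"dy":0,"dz":-2,"rx":0,"ry":0,"rz":-1.32,"fingers":5.5},{"dx":24,"dy":0,"dz":-2,"rx":0,"ry":0,"rz":-1.44,"fingers":5.5}])

```text
time: 7.37
tcp_pos: [0.5879, 0.1114, 0.1696]
tool_rot: [-0.0, 0.215, 0.977, 0.0]
force: [-0.4, -0.6, -0.6]
grip_width: 0.65
```

>>> move_arm(steps=[{"dx":0,"dy":0,"dz":0,"rx":0,"ry":0,"rz":-0.12,"fingers":5.5},{"dx":0,"dy":0,"dz":0,"rx":0,"ry":0,"rz":-0.24,"fingers":5.5},{"dx":0,"dy":0,"dz":0,"rx":0,"ry":0,"rz":-0.36,"fingers":5.5},{"dx":0,"dy":0,"dz":0,"rx":0,"ry":0,"rz":-0.48,"fingers":5.5},{"dx":0,"dy":0,"dz":0,"rx":0,"ry":0,"rz":-0.6,"fingers":5.5},{"dx":0,"dy":0,"dz":0,"rx":0,"ry":0,"rz":-0.72,"fingers":5.5},{"dx":0,"dy":0,"dz":0,"rx":0,"ry":0,"rz":-0.84,"fingers":5.5},{"dx":0,"dy":0,"dz":0,"rx":0,"ry":0,"rz":-0.96,"fingers":5.5},{"dx":0,"dy":0,"dz":0,"rx":0,"ry":0,"rz":-1.08,"fingers":5.5},{"dx":0,"dy":0,"dz":0,"rx":0,"ry":0,"rz":-1.2,"fingers":5.5},{"dx":0,"dy":0,"dz":0,"rx":0,"ry":0,"rz":-1.32,"fingers":5.5},{"dx":0,"dy":0,"dz":0,"rx":0,"ry":0,"rz":-1.44,"fingers":5.5}])

```text
time: 8.37
tcp_pos: [0.5877, 0.1104, 0.1695]
tool_rot: [0.0, -0.482, 0.876, 0.0]
force: [0.5, -0.4, -0.5]
grip_width: 0.645
```

```bash
python3 - <<'E'
from h import *
s=bot.get_state(); print(s["time"],s["joint_positions"],s["tcp_pos"],s["tool_rot"])
q=s["tool_rot"]; print("yaw",2*np.arctan2(q[2],q[1]))
E
```

```text
8.3667 [ 1.85202997e-01  3.78625525e-01  8.42139990e-02  1.27643221e+00
  9.45611836e-04 -8.20879800e-01] [0.5876861  0.11041814 0.1695154 ] [ 1.25239488e-04 -4.82092332e-01  8.76120288e-01  4.56533110e-04]
yaw 4.1476754289859965
```

>>> move_arm(steps=[{"dx":0,"dy":0,"dz":0,"rx":0,"ry":0,"rz":-0.12,"fingers":5.5},{"dx":0,"dy":0,"dz":0,"rx":0,"ry":0,"rz":-0.24,"fingers":5.5},{"dx":0,"dy":0,"dz":0,"rx":0,"ry":0,"rz":-0.255,"fingers":5.5},{"dx":0,"dy":0,"dz":0,"rx":0,"ry":0,"rz":-0.255,"fingers":5.5}])

```text
time: 8.7
tcp_pos: [0.5877, 0.1105, 0.1695]
tool_rot: [0.0, -0.586, 0.81, 0.0]
force: [-0.8, 0.4, -0.5]
grip_width: 0.646
```

```bash
python3 look.py w10; python3 - <<'E'
import cv2;p=cv2.imread('pics/w10.png');cv2.imwrite('pics/w10z.png',p)
E
```

```text
8.7 [0.58772026 0.11051406 0.16951176] [-0.76031497  0.41626076 -0.46695794]
0.28433195195126987 0.5260711382298905 0.16477878112290542 -0.8509586294124478
[[[278.5 120.5  51.6]]]
dial 0.22293300831298699 0.5252969414176034
```

View pics/w10.png

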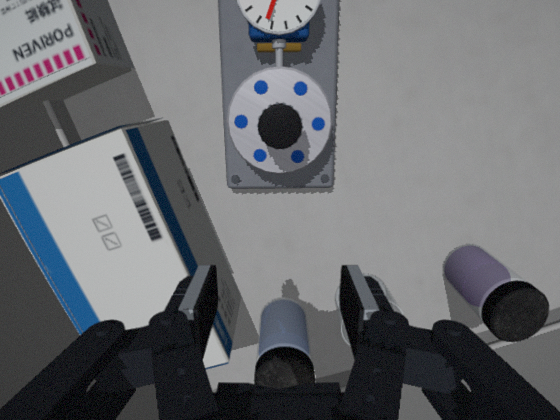

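```bash
python3 - <<'E'
from h import *
D=np.array([.3047,.9524]);U=np.array([.9524,-.3047])
i=np.load("pics/w10i.npy",allow_pickle=True).item(); d=np.load("pics/w10.npy"); p=cv2.imread("pics/w10.png")
g=cv2.cvtColor(p,cv2.COLOR_BGR2GRAY)
X=np.array([[pix2world(i,u,v,d[v,u]) if d[v,u]>0 else [0,0,0] for u in range(220,340)] for v in range(60,185)])
Z=X[:,:,2]
m=Z>.094
# exclude outside rotor
P=X[m]; print(len(P),"knob top z",np.median(P[:,2]))
k=(abs(P[:,:2]@U-.525)<.03)&(abs(P[:,:2]@D-.222)<.03); Q=P[k][:,:2]
(c,r)=cv2.minEnclosingCircle((Q*1000).astype(np.float32)); c=np.array(c)/1000;print("knobtop",c,r,c@D,c@U,Q.mean(0)@D,Q.mean(0)@U)
m=(Z>.05)&(Z<.06); Q=X[m]; print("fl z",np.median(Q[:,2])); Q=Q[:,:2];k=(abs(Q@U-.525)<.05)&(abs(Q@D-.222)<.05);Q=Q[k]
print("flange mid", (Q@D).min(),(Q@D).max(),(Q@U).min(),(Q@U).max())
dk=((g<60).astype(np.uint8)); dk[:95]=0;dk[160:]=0;dk[:,:250]=0;dk[:,310:]=0
n,l,st,ce=cv2.connectedComponentsWithStats(dk); j=1+np.argmax(st[1:,4]); print(st[j],ce[j])
# finger tips
for v in range(255,300,6): print(v,[(round(float(pix2world(i,u,v,d[v,u])[2]),3)) for u in (200,210,345,352,358)])
E
```

```text
1570 knob top z 0.0981610635815221
knobtop [0.56763092 0.05388813] 15.392294883728027 0.224280193006897 0.5241919764926911 0.22394095782563533 0.5245221400474339
fl z 0.05415988904878061
flange mid 0.18253103696626707 0.26543601322778493 0.4836612084116858 0.5659104543486397
[ 258  104   44   45 1534] [279.54628422 126.14928292]
255 [0.062, 0.039, 0.001, 0.0, 0.001]
261 [0.066, 0.045, 0.0, 0.001, 0.001]
267 [0.2, 0.2, 0.2, 0.201, 0.2]
273 [0.207, 0.205, 0.206, 0.205, 0.207]
279 [0.212, 0.208, 0.206, 0.211, 0.212]
285 [0.216, 0.208, 0.207, 0.216, 0.217]
291 [0.22, 0.209, 0.208, 0.22, 0.22]
297 [0.224, 0.211, 0.208, 0.221, 0.225]
```

>>> move_arm(steps=[{"dx":2,"dy":0.1,"dz":0,"rx":0,"ry":0,"rz":0,"fingers":5.5},{"dx":4.5,"dy":0.14,"dz":0,"rx":0,"ry":0,"rz":0,"fingers":5.5},{"dx":6,"dy":0.14,"dz":3,"rx":0,"ry":0,"rz":0,"fingers":5.5},{"dx":6.03,"dy":0.14,"dz":6,"rx":0,"ry":0,"rz":0,"fingers":5.5},{"dx":6.03,"dy":0.14,"dz":8,"rx":0,"ry":0,"rz":0,"fingers":5.5},{"dx":6.03,"dy":0.14,"dz":9,"rx":0,"ry":0,"rz":0,"fingers":5.5},{"dx":6.03,"dy":0.14,"dz":9,"rx":0,"ry":0,"rz":0,"fingers":5.5}])

```text
time: 9.33
tcp_pos: [0.5663, 0.0537, 0.0775]
tool_rot: [-0.002, -0.586, 0.81, 0.001]
force: [-0.1, -0.1, -0.7]
grip_width: 0.639
```

```bash
python3 look.py w11
```

```text
9.3333 [0.56626189 0.05369984 0.07751087] [-0.0678202  -0.05206053 -0.68997931]
0.22368372562600847 0.5229454791426476 -0.07024726086425648 -0.048729120649623835
[[[275.5 233.5  68.4]
  [272.5  56.5  60.4]]]
dial 0.21961040290380762 0.5244315724994764
```

View pics/w11.png

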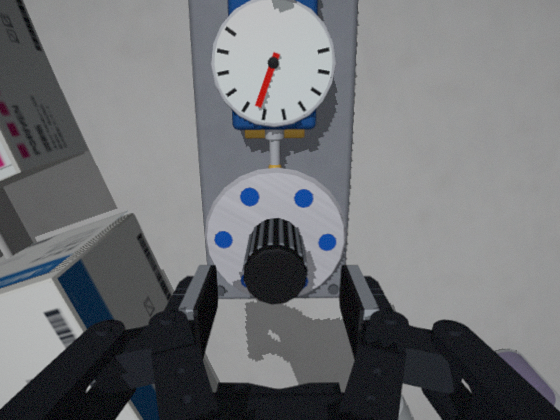

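>>> move_arm(steps=[{"dx":0,"dy":0,"dz":1,"rx":0,"ry":0,"rz":0,"fingers":5.5},{"dx":0,"dy":0,"dz":2.5,"rx":0,"ry":0,"rz":0,"fingers":5.5},{"dx":0,"dy":0,"dz":3.6,"rx":0,"ry":0,"rz":0,"fingers":5.5},{"dx":0,"dy":0,"dz":3.6,"rx":0,"ry":0,"rz":0,"fingers":5.5},{"dx":0,"dy":0,"dz":3.6,"rx":0,"ry":0,"rz":0,"fingers":5.5}])

```text
time: 9.8
tcp_pos: [0.568, 0.0542, 0.0439]
tool_rot: [0.0, -0.587, 0.809, -0.0]
force: [-0.9, -0.2, -0.4]
grip_width: 0.647
```

```bash
python3 look.py w12
```

```text
9.8 [0.56799775 0.0541602  0.04392672] [-0.88922361 -0.24540627 -0.40871477]
0.22465109265210548 0.5244584408524118 -0.5046713689946747 -0.7721212707657953
[[[276.5  50.5  76.1]
  [281.5 255.5  76.1]]]
dial 0.1277659445505052 0.5247079270089529
```

View pics/w12.png

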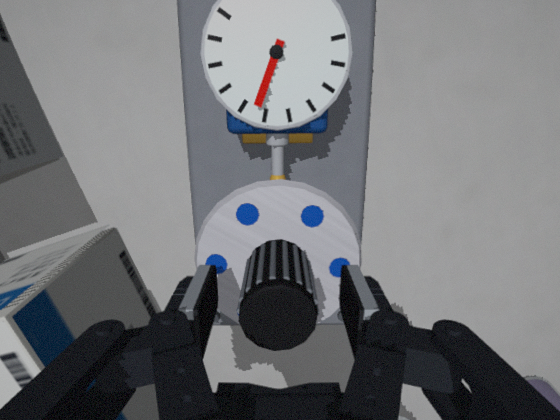

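```bash
cat > needle.py <<'E'
from h import *
def needle(p,i,z=.055):
    # p BGR
    P=p.astype(int); m=(P[:,:,2]>100)&(P[:,:,1]<90)&(P[:,:,0]<90)&(P[:,:,2]-P[:,:,1]>60)
    n,l,st,ce=cv2.connectedComponentsWithStats(m.astype(np.uint8))
    best=None
    g=cv2.cvtColor(p,cv2.COLOR_BGR2GRAY)
    D=np.array([.3047,.9524]);U=np.array([.9524,-.3047])
    XY=[]
    ys,xs=np.where(m)
    for u,v in zip(xs,ys):
        X=pix2plane(i,u,v,z); XY.append(X[:2])
    XY=np.array(XY); return XY@D,XY@U
def read(p,i,c):
    s,u=needle(p,i); r=np.hypot(s-c[0],u-c[1]); k=r<.024
    s,u=s[k]-c[0],u[k]-c[1]
    k=np.hypot(s,u)>.008; s,u=s[k],u[k]
    return np.arctan2(s.mean(),u.mean()),len(s)   # angle in (u=right, s=up) frame, ccw seen from above
def hub(p,i,guess):
    # black hub centre near guess (world s,u)
    D=np.array([.3047,.9524]);U=np.array([.9524,-.3047]); 
    w=guess[0]*D+guess[1]*U; u,v=proj(i,[w[0],w[1],.055])[0]
    P=p.astype(int).max(2); y0,x0=int(v),int(u); y1=max(0,y0-14); W=P[y1:y0+15,x0-14:x0+15]
    mm=(W<60).astype(np.uint8); n,l,st,ce=cv2.connectedComponentsWithStats(mm)
    j=1+np.argmax(st[1:,4]); X=pix2plane(i,ce[j][0]+x0-14,ce[j][1]+y1,.055)[:2]; return (X@D,X@U,st[j,4])
E
python3 - <<'E'
from needle import *
for n,g in (("w1",(.1023,.525)),("w6",(.122,.5250)),("w7",(.129,.525)),("w8",(.131,.525)),("w10",(.129,.525)),("w11",(.129,.5245)),("w12",(.1277,.5247))):
    i=np.load(f"pics/{n}i.npy",allow_pickle=True).item(); p=cv2.imread(f"pics/{n}.png")
    try:
        h=hub(p,i,g); a,k=read(p,i,h[:2]); print(n,np.round(h,4),round(a,3),k)
    except Exception as e: print(n,e)
E
```

```text
w1 [ 0.102   0.5248 54.    ] -2.9 92
w6 [1.204e-01 5.249e-01 1.420e+02] -2.903 277
w7 [1.267e-01 5.249e-01 1.350e+02] 1.827 291
w8 [1.282e-01 5.249e-01 1.330e+02] 1.196 280
w10 attempt to get argmax of an empty sequence
w11 [ 0.1283  0.5248 80.    ] 1.204 186
w12 [1.282e-01 5.249e-01 1.360e+02] 1.205 287
```

>>> move_arm(squeeze=20, steps=[{"dx":0,"dy":0,"dz":0,"rx":0,"ry":0,"rz":0,"fingers":2.6},{"dx":0,"dy":0,"dz":0,"rx":0,"ry":0,"rz":0,"fingers":2.6},{"dx":0,"dy":0,"dz":0,"rx":0,"ry":0,"rz":0,"fingers":2.6},{"dx":0,"dy":0,"dz":0,"rx":0,"ry":0,"rz":0,"fingers":2.6},{"dx":0,"dy":0,"dz":0,"rx":0,"ry":0,"rz":0,"fingers":2.6}])

```text
time: 10.27
tcp_pos: [0.5684, 0.054, 0.0445]
tool_rot: [0.001, -0.587, 0.809, -0.0]
force: [-0.7, -0.6, 6.6]
grip_width: 0.342
```

```bash
cat > rd.py <<'E'
from needle import *
import sys
D=np.array([.3047,.9524]);U=np.array([.9524,-.3047])
n=sys.argv[1]; s=bot.get_state(); t=s["tcp_pos"]; f=s["force"]
i=bot.camera_info("wrist"); p,_=bot.snapshot("wrist"); p=p[:,:,::-1].copy(); cv2.imwrite(f"pics/{n}.png",p); np.save(f"pics/{n}i.npy",i,allow_pickle=True)
q=s["tool_rot"]
print(s["time"],"s,u,z",(t[:2]@D).round(4),(t[:2]@U).round(4),t[2].round(4),"F s,u,z",(f[:2]@D).round(1),(f[:2]@U).round(1),f[2].round(1),"tq",s["ft_torque"].round(2),"grip",s["grip_width"],"yaw",(2*np.arctan2(q[2],q[1])%(2*np.pi)).round(4),"j6",s["joint_positions"][5].round(3))
try:
    h=hub(p,i,(.1282,.5249)); a,k=read(p,i,(.1282,.5249)); a2,_=read(p,i,h[:2]); print("hub",np.round(h,4),"reading rad",round((-2.90-a)%(2*np.pi),3),round((-2.90-a2)%(2*np.pi),3),k)
except Exception as e: print(e)
E
python3 rd.py g1
```

```text
10.2667 s,u,z 0.2247 0.5249 0.0445 F s,u,z -0.8 -0.5 6.6 tq [0.07 0.08 0.1 ] grip 0.342204700955349 yaw 4.3968 j6 -1.16
hub [1.282e-01 5.248e-01 1.300e+02] reading rad 2.168 2.173 284
```

View pics/g1.png

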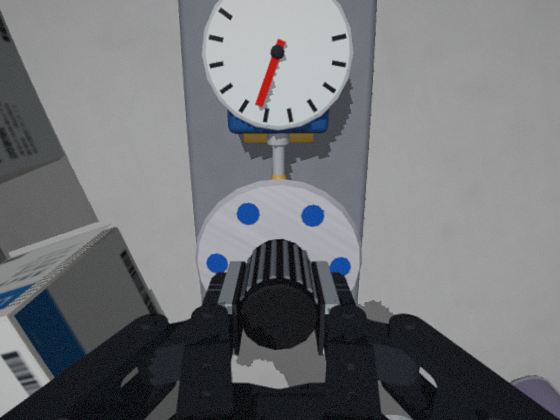

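>>> move_arm(steps=[{"dx":0,"dy":0,"dz":0,"rx":0,"ry":0,"rz":0.1,"fingers":2.6},{"dx":0,"dy":0,"dz":0,"rx":0,"ry":0,"rz":0.2,"fingers":2.6},{"dx":0,"dy":0,"dz":0,"rx":0,"ry":0,"rz":0.3,"fingers":2.6},{"dx":0,"dy":0,"dz":0,"rx":0,"ry":0,"rz":0.4,"fingers":2.6},{"dx":0,"dy":0,"dz":0,"rx":0,"ry":0,"rz":0.5,"fingers":2.6},{"dx":0,"dy":0,"dz":0,"rx":0,"ry":0,"rz":0.6,"fingers":2.6},{"dx":0,"dy":0,"dz":0,"rx":0,"ry":0,"rz":0.6,"fingers":2.6}])

```text
time: 10.9
tcp_pos: [0.5686, 0.0539, 0.0445]
tool_rot: [0.001, -0.319, 0.948, -0.0]
force: [1.1, -1.0, 5.8]
grip_width: 0.343
```

```bash
python3 rd.py g2
```

```text
10.9 s,u,z 0.2246 0.5251 0.0445 F s,u,z -0.6 1.4 5.8 tq [-0.17 -0.06 -0.12] grip 0.34340009465329707 yaw 3.7904 j6 -0.554
hub [  0.1285   0.5245 125.    ] reading rad 2.606 2.64 258
```

View pics/g2.png

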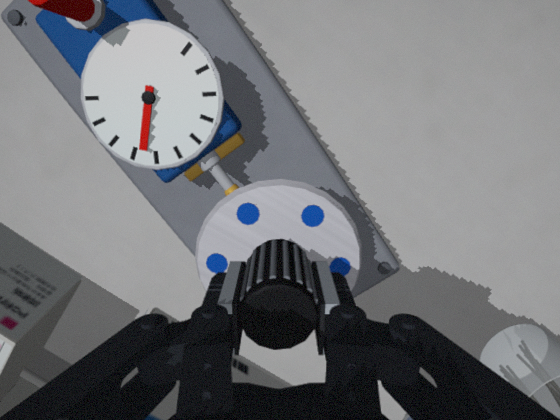

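>>> move_arm(steps=[{"dx":0,"dy":0,"dz":0,"rx":0,"ry":0,"rz":0.1,"fingers":2.6},{"dx":0,"dy":0,"dz":0,"rx":0,"ry":0,"rz":0.2,"fingers":2.6},{"dx":0,"dy":0,"dz":0,"rx":0,"ry":0,"rz":0.3,"fingers":2.6},{"dx":0,"dy":0,"dz":0,"rx":0,"ry":0,"rz":0.4,"fingers":2.6},{"dx":0,"dy":0,"dz":0,"rx":0,"ry":0,"rz":0.5,"fingers":2.6},{"dx":0,"dy":0,"dz":0,"rx":0,"ry":0,"rz":0.5,"fingers":2.6}])

```text
time: 11.45
tcp_pos: [0.5687, 0.0536, 0.0445]
tool_rot: [0.001, -0.074, 0.997, -0.0]
force: [0.4, -1.9, 5.8]
grip_width: 0.345
```

```bash
python3 rd.py g3
```

```text
11.45 s,u,z 0.2244 0.5253 0.0445 F s,u,z -1.7 1.0 5.8 tq [-0.42 -0.03 -0.12] grip 0.34455786083228174 yaw 3.2902 j6 -0.054
hub [ 0.1288  0.5242 95.    ] reading rad 2.614 2.674 214
```

View pics/g3.png

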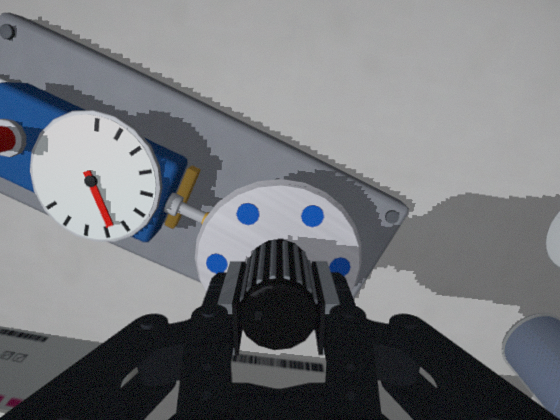

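>>> move_arm(steps=[{"dx":0,"dy":0,"dz":0,"rx":0,"ry":0,"rz":0.1,"fingers":2.6},{"dx":0,"dy":0,"dz":0,"rx":0,"ry":0,"rz":0.2,"fingers":2.6},{"dx":0,"dy":0,"dz":0,"rx":0,"ry":0,"rz":0.3,"fingers":2.6},{"dx":0,"dy":0,"dz":0,"rx":0,"ry":0,"rz":0.4,"fingers":2.6},{"dx":0,"dy":0,"dz":0,"rx":0,"ry":0,"rz":0.5,"fingers":2.6},{"dx":0,"dy":0,"dz":0,"rx":0,"ry":0,"rz":0.6,"fingers":2.6},{"dx":0,"dy":0,"dz":0,"rx":0,"ry":0,"rz":0.7,"fingers":2.6},{"dx":0,"dy":0,"dz":0,"rx":0,"ry":0,"rz":0.8,"fingers":2.6},{"dx":0,"dy":0,"dz":0,"rx":0,"ry":0,"rz":0.8,"fingers":2.6}])

```text
time: 12.25
tcp_pos: [0.5684, 0.0532, 0.0444]
tool_rot: [0.001, 0.32, 0.947, -0.0]
force: [-1.0, -3.2, 6.4]
grip_width: 0.346
```

```bash
python3 rd.py g4
```

```text
12.25 s,u,z 0.2239 0.5252 0.0444 F s,u,z -3.3 0.0 6.4 tq [-0.86  0.06 -0.1 ] grip 0.34622287802645424 yaw 2.4899 j6 0.746
hub [ 0.1284  0.5256 18.    ] reading rad 2.001 1.951 103
```

>>> move_arm(steps=[{"dx":0,"dy":0,"dz":0,"rx":0,"ry":0,"rz":0,"fingers":5.0},{"dx":0,"dy":0,"dz":0,"rx":0,"ry":0,"rz":0,"fingers":5.0},{"dx":0,"dy":0,"dz":0,"rx":0,"ry":0,"rz":0,"fingers":5.0},{"dx":0,"dy":0,"dz":0,"rx":0,"ry":0,"rz":0,"fingers":5.0}])

```text
time: 12.63
tcp_pos: [0.5675, 0.054, 0.0434]
tool_rot: [-0.0, 0.317, 0.949, 0.0]
force: [-0.0, 0.4, -0.4]
grip_width: 0.583
```

```bash
python3 rd.py g5
```

```text
12.6333 s,u,z 0.2244 0.5241 0.0434 F s,u,z 0.4 -0.2 -0.4 tq [ 0.01  0.09 -0.03] grip 0.582731363395395 yaw 2.4969 j6 0.739
hub [1.276e-01 5.284e-01 4.050e+02] reading rad 2.194 1.997 52
```

View pics/g5.png

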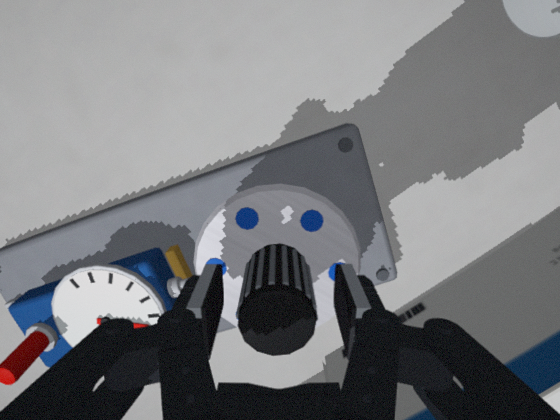

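>>> move_arm(steps=[{"dx":0,"dy":0,"dz":0,"rx":0,"ry":0,"rz":-0.12,"fingers":5.0},{"dx":0,"dy":0,"dz":0,"rx":0,"ry":0,"rz":-0.24,"fingers":5.0},{"dx":0,"dy":0,"dz":0,"rx":0,"ry":0,"rz":-0.36,"fingers":5.0},{"dx":0,"dy":0,"dz":0,"rx":0,"ry":0,"rz":-0.48,"fingers":5.0},{"dx":0,"dy":0,"dz":0,"rx":0,"ry":0,"rz":-0.6,"fingers":5.0},{"dx":0,"dy":0,"dz":0,"rx":0,"ry":0,"rz":-0.72,"fingers":5.0},{"dx":0,"dy":0,"dz":0,"rx":0,"ry":0,"rz":-0.84,"fingers":5.0},{"dx":0,"dy":0,"dz":0,"rx":0,"ry":0,"rz":-0.96,"fingers":5.0}])

```text
time: 13.35
tcp_pos: [0.5676, 0.054, 0.0434]
tool_rot: [-0.0, -0.16, 0.987, 0.0]
force: [0.5, 0.6, 0.4]
grip_width: 0.587
```

>>> move_arm(steps=[{"dx":0,"dy":0,"dz":0,"rx":0,"ry":0,"rz":-0.12,"fingers":5.0},{"dx":0,"dy":0,"dz":0,"rx":0,"ry":0,"rz":-0.24,"fingers":5.0},{"dx":0,"dy":0,"dz":0,"rx":0,"ry":0,"rz":-0.36,"fingers":5.0},{"dx":0,"dy":0,"dz":0,"rx":0,"ry":0,"rz":-0.48,"fingers":5.0},{"dx":0,"dy":0,"dz":0,"rx":0,"ry":0,"rz":-0.6,"fingers":5.0},{"dx":0,"dy":0,"dz":0,"rx":0,"ry":0,"rz":-0.72,"fingers":5.0},{"dx":0,"dy":0,"dz":0,"rx":0,"ry":0,"rz":-0.84,"fingers":5.0},{"dx":0,"dy":0,"dz":0,"rx":0,"ry":0,"rz":-0.94,"fingers":5.0},{"dx":0,"dy":0,"dz":0,"rx":0,"ry":0,"rz":-0.94,"fingers":5.0}])

```text
time: 14.1
tcp_pos: [0.5676, 0.054, 0.0434]
tool_rot: [-0.0, -0.589, 0.808, 0.0]
force: [0.3, 0.6, -0.2]
grip_width: 0.584
```

```bash
python3 rd.py g6
```

```text
14.1 s,u,z 0.2243 0.5241 0.0434 F s,u,z 0.7 0.1 -0.2 tq [ 0.   -0.01  0.02] grip 0.5842979571228374 yaw 4.4013 j6 -1.165
hub [1.282e-01 5.248e-01 1.330e+02] reading rad 2.268 2.275 294
```

View pics/g6.png

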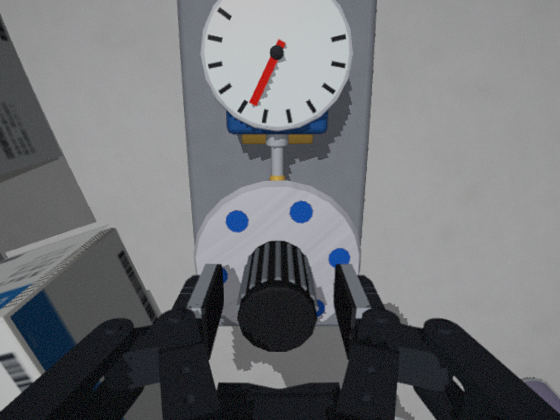

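```bash
cat > dots.py <<'E'
from needle import *
D=np.array([.3047,.9524]);U=np.array([.9524,-.3047])
def dots(n):
    i=np.load(f"pics/{n}i.npy",allow_pickle=True).item(); p=cv2.imread(f"pics/{n}.png").astype(int)
    m=(p[:,:,0]>110)&(p[:,:,2]<80)&(p[:,:,1]<110); nn,l,st,ce=cv2.connectedComponentsWithStats(m.astype(np.uint8))
    out=[]
    for j in range(1,nn):
        if st[j,4]<150: continue
        X=pix2plane(i,*ce[j],.0545)[:2]; s,u=X@D-.2240,X@U-.5248; r=np.hypot(s,u)
        if .02<r<.042 and 0.6<st[j,2]/st[j,3]<1.7: out.append((round(r,4),round(np.arctan2(s,u),3),round(-np.arctan2(s,u)%(np.pi/3),3)))
    return out
E
python3 - <<'E'
from dots import *
for n in ("w12","g1","g2","g3","g4","g5","g6"): print(n,dots(n))
E
```

```text
w12 [(np.float64(0.0299), np.float64(-1.084), np.float64(0.036)), (np.float64(0.0299), np.float64(-2.132), np.float64(0.038)), (np.float64(0.0297), np.float64(-0.079), np.float64(0.079)), (np.float64(0.0291), np.float64(3.117), np.float64(0.024))]
g1 [(np.float64(0.03), np.float64(-1.079), np.float64(0.032)), (np.float64(0.0298), np.float64(-2.128), np.float64(0.034)), (np.float64(0.0301), np.float64(-0.034), np.float64(0.034)), (np.float64(0.03), np.float64(3.117), np.float64(0.025))]
g2 [(np.float64(0.0298), np.float64(-1.705), np.float64(0.658)), (np.float64(0.0301), np.float64(-2.752), np.float64(0.657)), (np.float64(0.0296), np.float64(-0.645), np.float64(0.645))]
g3 [(np.float64(0.0299), np.float64(-2.216), np.float64(0.121)), (np.float64(0.0305), np.float64(3.029), np.float64(0.112)), (np.float64(0.0294), np.float64(-1.156), np.float64(0.108))]
g4 [(np.float64(0.0302), np.float64(-3.031), np.float64(0.937)), (np.float64(0.0309), np.float64(2.236), np.float64(0.905)), (np.float64(0.0287), np.float64(-1.968), np.float64(0.921)), (np.float64(0.031), np.float64(1.249), np.float64(0.845))]
g5 [(np.float64(0.0301), np.float64(-3.005), np.float64(0.911)), (np.float64(0.0304), np.float64(2.241), np.float64(0.9))]
g6 [(np.float64(0.0299), np.float64(-1.947), np.float64(0.9)), (np.float64(0.0299), np.float64(-0.894), np.float64(0.894)), (np.float64(0.0301), np.float64(-2.979), np.float64(0.885))]
```

>>> move_arm(squeeze=20, steps=[{"dx":0,"dy":-0.07,"dz":0,"rx":0,"ry":0,"rz":0,"fingers":5.0},{"dx":0,"dy":-0.07,"dz":0,"rx":0,"ry":0,"rz":0,"fingers":2.6},{"dx":0,"dy":-0.07,"dz":0,"rx":0,"ry":0,"rz":0,"fingers":2.6},{"dx":0,"dy":-0.07,"dz":0,"rx":0,"ry":0,"rz":0,"fingers":2.6},{"dx":0,"dy":-0.07,"dz":0,"rx":0,"ry":0,"rz":0,"fingers":2.6},{"dx":0,"dy":-0.07,"dz":0,"rx":0,"ry":0,"rz":0,"fingers":2.6}])

```text
time: 14.65
tcp_pos: [0.5684, 0.0537, 0.0436]
tool_rot: [0.0, -0.587, 0.81, 0.0]
force: [-1.0, 0.2, 1.7]
grip_width: 0.344
```

```bash
python3 rd.py g7; python3 -c "
from dots import *
print(dots('g7'))"
```

```text
14.65 s,u,z 0.2243 0.525 0.0436 F s,u,z -0.1 -1.0 1.7 tq [-0.    0.07 -0.02] grip 0.34404713323221936 yaw 4.3963 j6 -1.161
hub [1.282e-01 5.249e-01 1.380e+02] reading rad 2.271 2.273 292
[(np.float64(0.0298), np.float64(-1.942), np.float64(0.895)), (np.float64(0.03), np.float64(-0.89), np.float64(0.89)), (np.float64(0.0299), np.float64(-2.997), np.float64(0.903))]
```

>>> move_arm(steps=[{"dx":0,"dy":0,"dz":0,"rx":0,"ry":0,"rz":-0.1,"fingers":2.6},{"dx":0,"dy":0,"dz":0,"rx":0,"ry":0,"rz":-0.2,"fingers":2.6},{"dx":0,"dy":0,"dz":0,"rx":0,"ry":0,"rz":-0.3,"fingers":2.6},{"dx":0,"dy":0,"dz":0,"rx":0,"ry":0,"rz":-0.4,"fingers":2.6},{"dx":0,"dy":0,"dz":0,"rx":0,"ry":0,"rz":-0.5,"fingers":2.6},{"dx":0,"dy":0,"dz":0,"rx":0,"ry":0,"rz":-0.6,"fingers":2.6},{"dx":0,"dy":0,"dz":0,"rx":0,"ry":0,"rz":-0.7,"fingers":2.6},{"dx":0,"dy":0,"dz":0,"rx":0,"ry":0,"rz":-0.8,"fingers":2.6},{"dx":0,"dy":0,"dz":0,"rx":0,"ry":0,"rz":-0.9,"fingers":2.6},{"dx":0,"dy":0,"dz":0,"rx":0,"ry":0,"rz":-0.905,"fingers":2.6}])

```text
time: 15.53
tcp_pos: [0.5681, 0.0537, 0.0436]
tool_rot: [0.0, 0.883, -0.469, -0.0]
force: [-2.1, -0.3, 2.5]
grip_width: 0.344
```

>>> move_arm(steps=[{"dx":0,"dy":0,"dz":0,"rx":0,"ry":0,"rz":0,"fingers":2.6},{"dx":0,"dy":0,"dz":0,"rx":0,"ry":0,"rz":0,"fingers":5.0},{"dx":0,"dy":0,"dz":0,"rx":0,"ry":0,"rz":0,"fingers":5.0},{"dx":0,"dy":0,"dz":0,"rx":0,"ry":0,"rz":0,"fingers":5.0},{"dx":0,"dy":0,"dz":0,"rx":0,"ry":0,"rz":0.12,"fingers":5.0},{"dx":0,"dy":0,"dz":0,"rx":0,"ry":0,"rz":0.24,"fingers":5.0},{"dx":0,"dy":0,"dz":0,"rx":0,"ry":0,"rz":0.36,"fingers":5.0},{"dx":0,"dy":0,"dz":0,"rx":0,"ry":0,"rz":0.48,"fingers":5.0},{"dx":0,"dy":0,"dz":0,"rx":0,"ry":0,"rz":0.6,"fingers":5.0},{"dx":0,"dy":0,"dz":0,"rx":0,"ry":0,"rz":0.72,"fingers":5.0},{"dx":0,"dy":0,"dz":0,"rx":0,"ry":0,"rz":0.84,"fingers":5.0},{"dx":0,"dy":0,"dz":0,"rx":0,"ry":0,"rz":0.905,"fingers":5.0}])

```text
time: 16.53
tcp_pos: [0.5684, 0.0537, 0.0434]
tool_rot: [0.0, -0.584, 0.812, 0.0]
force: [-0.1, 0.2, 0.1]
grip_width: 0.588
```

>>> move_arm(steps=[{"dx":0,"dy":0,"dz":0,"rx":0,"ry":0,"rz":0,"fingers":5.0}])

```text
time: 16.62
tcp_pos: [0.5684, 0.0537, 0.0434]
tool_rot: [0.0, -0.586, 0.811, 0.0]
force: [0.5, 0.6, -0.3]
grip_width: 0.587
```

```bash
python3 rd.py g8; python3 -c "
from dots import *
print(dots('g8'))"
```

```text
16.6167 s,u,z 0.2244 0.525 0.0434 F s,u,z 0.8 0.3 -0.3 tq [ 0.01 -0.02 -0.03] grip 0.5869759609494524 yaw 4.3929 j6 -1.157
hub [1.283e-01 5.248e-01 1.380e+02] reading rad 2.724 2.729 302
[(np.float64(0.0298), np.float64(-2.085), np.float64(1.037)), (np.float64(0.0299), np.float64(-1.031), np.float64(1.031)), (np.float64(0.0293), np.float64(-3.074), np.float64(0.979))]
```

View pics/g8.png

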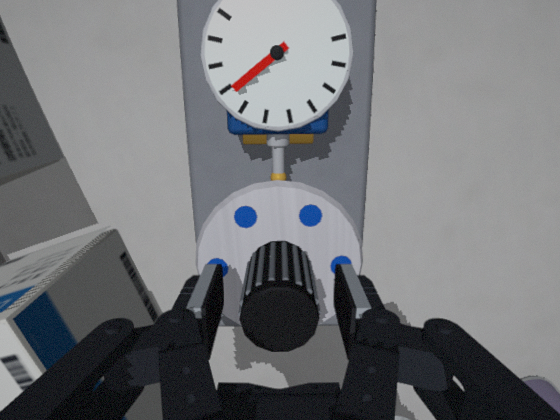

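```bash
python3 - <<'E'
from h import *
D=np.array([.3047,.9524]);U=np.array([.9524,-.3047])
p=cv2.imread("pics/g8.png"); q=cv2.imread("pics/w8.png")
a=cv2.resize(p[95:185,215:340],None,fx=6,fy=6,interpolation=2)
cv2.imwrite("pics/g8z.png",a); cv2.imwrite("pics/w8y.png",cv2.resize(q[20:90,210:340],None,fx=6,fy=6,interpolation=2))
for n,vs,us in(("w12",range(116,160,2),(246,305)),("w8",range(30,75,2),(242,250,302)),("w9",range(25,56,2),(262,265,294))):
  i=np.load(f"pics/{n}i.npy",allow_pickle=True).item(); d=np.load(f"pics/{n}.npy"); im=cv2.imread(f"pics/{n}.png")
  for u in us:
    print(n,u)
    for v in vs:
      X=pix2world(i,u,v,d[v,u]); print("  ",v,im[v,u],(X[:2]@D*1000).round(1),(X[2]*1000).round(1))
E
```

```text
w12 246
   116 [199 197 191] 153.9 52.0
   118 [187 184 179] 154.7 52.0
   120 [167 161 159] 155.6 51.2
   122 [128 120 115] 156.7 47.2
   124 [84 47 26] 157.5 48.1
   126 [106  59  21] 158.5 47.4
   128 [121  71  34] 159.4 47.3
   130 [96 56 23] 160.3 46.8
   132 [68 36  9] 161.2 46.7
   134 [ 37  82 104] 163.9 28.2
   136 [ 33  90 111] 164.9 27.5
   138 [ 37  88 108] 166.0 27.5
   140 [ 43  91 116] 166.9 27.9
   142 [31 75 96] 167.8 29.0
   144 [71 68 68] 170.1 18.4
   146 [75 74 70] 171.2 18.2
   148 [75 67 68] 172.2 19.0
   150 [73 66 67] 173.5 17.6
   152 [119 117 111] 174.6 17.6
   154 [126 119 114] 175.6 17.7
   156 [121 112 111] 176.5 18.9
   158 [126 120 116] 177.9 17.4
w12 305
   116 [198 196 189] 154.0 52.9
   118 [194 192 186] 154.9 51.9
   120 [171 166 163] 155.8 51.3
   122 [148 144 140] 156.7 50.7
   124 [79 52 38] 157.7 47.8
   126 [80 49 29] 158.7 47.0
   128 [74 44 23] 159.5 47.5
   130 [76 40 19] 160.5 45.9
   132 [70 38 28] 161.4 46.3
   134 [ 38  87 112] 164.1 27.6
   136 [ 37  90 114] 165.0 28.2
   138 [ 35  88 109] 166.0 28.6
   140 [ 35  85 109] 167.0 29.0
   
[... 3027 characters left out ...]
 106] 165.7 28.4
   43 [45 50 53] 161.9 45.2
   45 [67 40 19] 160.4 46.2
   47 [82 68 61] 158.9 47.7
   49 [101  96  95] 157.1 51.1
   51 [124 121 116] 155.7 51.7
   53 [120 118 112] 154.2 53.0
   55 [120 119 114] 152.9 52.8
w9 294
   25 [110 105 101] 178.9 18.2
   27 [77 71 69] 177.5 17.8
   29 [68 58 60] 176.1 17.9
   31 [61 55 55] 174.8 17.0
   33 [62 61 60] 173.2 17.7
   35 [63 57 58] 171.7 17.8
   37 [54 70 75] 168.7 27.5
   39 [ 36  84 108] 167.4 26.9
   41 [ 35  83 105] 165.8 28.0
   43 [47 50 58] 161.8 45.5
   45 [65 36  3] 160.3 47.2
   47 [68 39 23] 158.9 47.4
   49 [101  97  97] 157.1 50.8
   51 [112 111 108] 155.8 51.3
   53 [124 121 115] 154.5 50.8
   55 [120 120 114] 153.0 52.4
```

View pics/g8z.png

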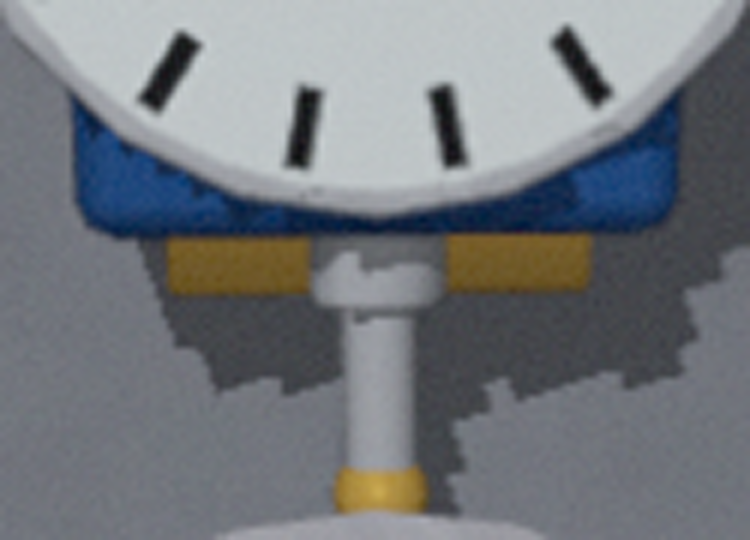

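View pics/w8y.png

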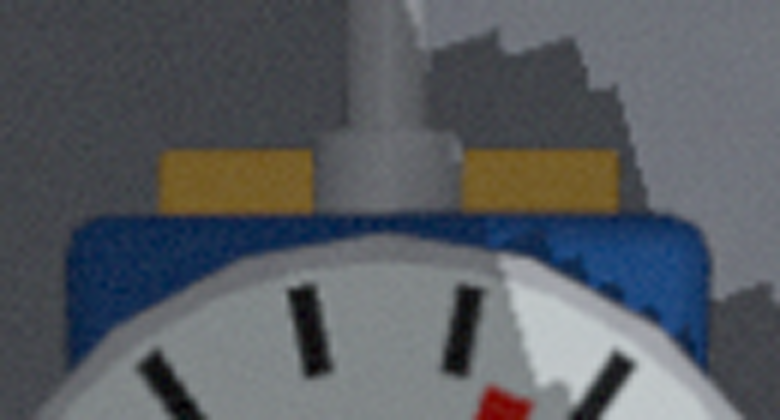

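```bash
python3 - <<'E'
from h import *
D=np.array([.3047,.9524]);U=np.array([.9524,-.3047])
for n,vs,us in(("w5",range(55,92,1),(246,250,305)),("w6",range(8,48,1),(250,310)),("w7",range(34,62,1),(245,305))):
  i=np.load(f"pics/{n}i.npy",allow_pickle=True).item(); d=np.load(f"pics/{n}.npy"); im=cv2.imread(f"pics/{n}.png").astype(int)
  print(n,"cam s",(-i["R"].T@i["t"])[:2]@D)
  for u in us:
    b=[v for v in vs if im[v,u,2]-im[v,u,0]>30]; bl=[v for v in vs if im[v,u,0]-im[v,u,2]>25]
    f=lambda v,z:(pix2plane(i,u,v,z)[:2]@D*1000).round(1)
    print(u,"brass",f(b[0]-.5,.0283),f(b[-1]+.5,.0283),"blue front",f(bl[0]-.5,.047))
E
```

```text
w5 cam s 0.15045194688715072
246 brass 168.4 162.3 blue front 154.1
250 brass 168.4 162.3 blue front 154.1
305 brass 168.5 162.3 blue front 154.2
w6 cam s 0.13126541639643205
250 brass 168.5 161.3 blue front 154.2
310 brass 168.5 161.3 blue front 153.8
w7 cam s 0.14296445194375884
245 brass 168.2 162.5 blue front 160.0
305 brass 168.2 162.5 blue front 160.0
```

>>> move_arm(steps=[{"dx":0,"dy":0,"dz":-1,"rx":0,"ry":0,"rz":0,"fingers":5.5},{"dx":0,"dy":0,"dz":-3,"rx":0,"ry":0,"rz":0,"fingers":5.5},{"dx":0,"dy":0,"dz":-6,"rx":0,"ry":0,"rz":0,"fingers":5.5},{"dx":0,"dy":0,"dz":-9,"rx":0,"ry":0,"rz":0,"fingers":5.5},{"dx":-3,"dy":0,"dz":-10,"rx":0,"ry":0,"rz":0,"fingers":5.5},{"dx":-3,"dy":0,"dz":-10,"rx":0,"ry":0,"rz":0,"fingers":5.5}])

```text
time: 17.17
tcp_pos: [0.5808, 0.0851, 0.1477]
tool_rot: [0.004, -0.588, 0.809, -0.001]
force: [0.0, 0.3, -1.1]
grip_width: 0.645
```

```bash
python3 rd.py g9; python3 -c "
from dots import *
print(dots('g9'))
from scipy.optimize import fsolve
r=[(0,2.175),(1.907,2.274),(1.0,2.727)]
print(fsolve(lambda x:[x[0]+x[1]*np.cos(t-x[2])-v for t,v in r],[1.5,1.2,1]))"
```

```text
17.1667 s,u,z 0.258 0.5272 0.1477 F s,u,z 0.3 -0.1 -1.1 tq [ 0.01  0.01 -0.04] grip 0.6451253503635176 yaw 4.3994 j6 -1.113
hub [ 0.1284  0.5247 41.    ] reading rad 2.716 2.733 113
[(np.float64(0.0298), np.float64(-2.088), np.float64(1.041)), (np.float64(0.0297), np.float64(-1.029), np.float64(1.029))]
[1.5359987  1.1910133  1.00448957]
```

View pics/g9.png

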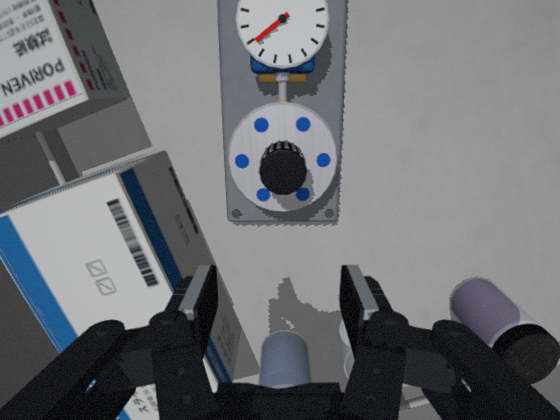

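>>> move_arm(steps=[{"dx":0,"dy":0,"dz":0,"rx":0,"ry":0,"rz":0,"fingers":5.5},{"dx":0,"dy":0,"dz":0,"rx":0,"ry":0,"rz":0,"fingers":5.5},{"dx":0,"dy":0,"dz":0,"rx":0,"ry":0,"rz":0,"fingers":5.5}])

```text
time: 17.47
tcp_pos: [0.5769, 0.0816, 0.1428]
tool_rot: [-0.001, -0.587, 0.809, 0.0]
force: [0.5, 0.3, -0.5]
grip_width: 0.643
```

```bash
python3 -c "
from rig import bot
print(bot.sign_off())"
```

```text
the job is handed in; nothing more can be done
None
```

The gauge is home against its brass stop, and the rotor is at its greatest reading. I handed the job in at about 17.5 s with the gripper clear of everything.

**Gauge home:** I pushed the gauge with closed fingers against the red post. The force rose to about 17 N, well above the 6.5 N of sliding, so it had met the stop. The pictures put the carriage front at the stop's face, and it did not spring back.

**Rotor:** I gripped the black grip at 20 N and turned it. Sideways force at the end of each turn was about 3 N or less, which is under 0.5 mm of spindle sway. I read the needle with the rotor let go at three angles:

| Rotor angle (rad) | Needle reading (rad) |
|---|---|
| 0 | 2.18 |
| 1.91 | 2.27 |
| 1.00 (left here) | 2.73 |

A cosine through these has an amplitude of 1.19 rad, against about 1.2 expected, and its peak lies at 1.004 rad. After I moved away, the needle still read about 2.73 rad (6.8 mm).

**What went wrong or disagreed:**
- **Pressed on the post:** the finger ends turned out to be about 23 mm above the reported TCP. My first push therefore rode on top of the post with about 9 N and dragged the carriage roughly 20 mm before I backed off and pushed it properly.
- **Travel:** I measured about 26 mm of slide, not 30 mm. It may have started a few millimetres forward; I did not confirm that.
- **Full turn:** I swept about 1.9 rad around the peak rather than a whole turn. That there is no higher reading elsewhere relies on the stated cosine.

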